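Make up a wound-cleaning kit and a blood-taking kit

TASK

Make up the two kits for the next patients. Blue tray: stand the brown bottle and the white bottle with the blue cap upright in the two bottle bays, one in each, and lay the forceps lengthwise across both black rests in the tray's lane, centred; yellow tray: stand the carton of pads in the box bay, flat on the floor and lengthwise in it, and lay the purple-capped tube lengthwise across both rests in the lane, centred. Do not tip the bottles, and leave the label roll and the steel bowl where they are.

Things in the scene. Friction and masses are not known exactly. Their poses are not given: they have to be found in the camera images.
- blue_tray: BLUE kit tray, fixed, 148(x) x 158(y) mm, yaw within 0.3; origin: underside centre. Walls 22 high, 4 thick; floor 3. Lane x=-70..-10: two black rests across it at y=-32, +32 (8 thick, top z=16), ears to z=22 leave notches x=-56..-24. Lane walls cut to z=8 for |y|<25. Two bottle bays 76(x) x 73(y), centres (32,-38.5), (32,38.5), a round dark pad in each; wall between from x=22 to 70.
- yellow_tray: YELLOW kit tray, fixed, 148(x) x 158(y) mm, yaw within 0.3; origin: underside centre. Walls 22 high, 4 thick; floor 3. Lane x=-70..-10: two black rests across it at y=-32, +32 (8 thick, top z=16), ears to z=22 leave notches x=-56..-24. Lane walls cut to z=8 for |y|<25. Box bay 76(x) x 110(y), centre (32,0), oblong dark pad on its floor; solid blocks at both ends.
- brown_bottle: Brown bottle with black cap, standing, 52 mm diameter up to 70 mm height, cap 29 mm diameter, 90 mm in all, about 0.11 kg; origin at the centre of its underside, z up along the bottle. The cap does not turn; grasp the body.
- white_bottle: White and pale blue bottle with blue cap, standing, 45 mm diameter up to 61 mm height, cap 25 mm diameter, 80 mm in all, about 0.11 kg; origin at the centre of its underside, z up along the bottle.
- pad_box: Dark blue carton of swab pads, 58 mm (its x) by 88 mm (its y) by 62 mm high, about 0.09 kg; origin at the centre of its underside. Stands within 0.3 rad of square to the world axes; grasp across the 58 mm side.
- forceps: Slim steel forceps lying flat, 15 mm wide (x), 124 mm long (y), 8 mm thick (z), about 30 g; origin at the centre of the underside, also about the centre of mass. Grasp at the middle across the width.
- tube: Clear sample tube with purple cap, lying on the table, 92 mm long, about 12 g, body 13 mm and cap 16 mm in diameter; origin on its axis at the rounded bottom end, z along the tube towards the cap (level while it lies), so its middle is 46 mm along z; the cap covers the last 18 mm. Its axis lies 6 to 8 mm above what it rests on. Grasp at the middle, across the tube.
- label_roll: White roll of labels lying flat, 64 mm diameter, 32 mm high, loose; a bystander, to be left alone. Origin at the centre of its underside.
- gallipot: Steel bowl, 98 mm diameter, 36 mm high, loose; a bystander, to be left alone. Origin at the centre of its underside.
Mind the look-alikes: they are no part of the job. Leave any pink look-alike of the pad_box alone.

How it is judged:
At the end, for the whole second after the job is handed in: Bottles upright on the floor of the two blue bays (16 mm), carton flat in the yellow box bay (12 mm across, 15 along, 0.4 rad), forceps on both blue rests and tube on both yellow rests, in the notches (14 to 16 mm across, 17 to 18 along, 0.32 rad); all at rest (x of brown_bottle in the frame of blue_tray between 0.015 and 0.049 m and z of each of brown_bottle, white_bottle in the frame of blue_tray below 0.008 m and angle between each of brown_bottle, white_bottle, pad_box's own z axis and vertical below 0.12 rad and (y of brown_bottle in the frame of blue_tray between -0.0545 and -0.0225 m or y of brown_bottle in the frame of blue_tray between 0.0225 and 0.0545 m) and x of white_bottle in the frame of blue_tray between 0.015 and 0.049 m and (y of white_bottle in the frame of blue_tray between -0.0545 and -0.0225 m or y of white_bottle in the frame of blue_tray between 0.0225 and 0.0545 m) and x of pad_box in the frame of yellow_tray between 0.02 and 0.044 m and y of pad_box in the frame of yellow_tray between -0.015 and 0.015 m and z of pad_box in the frame of yellow_tray below 0.008 m and angle between the y axis of pad_box and the y axis of yellow_tray, either way round below 0.4 rad and x of forceps in the frame of blue_tray between -0.054 and -0.026 m and y of forceps in the frame of blue_tray between -0.017 and 0.017 m and z of forceps in the frame of blue_tray between 0.012 and 0.022 m and angle between the y axis of forceps and the y axis of blue_tray, either way round below 0.32 rad and x of tube in the frame of yellow_tray between -0.056 and -0.024 m and z of tube in the frame of yellow_tray between 0.017 and 0.031 m and angle between the z axis of tube and the y axis of yellow_tray, either way round below 0.32 rad and (y of tube in the frame of yellow_tray between -0.064 and -0.028 m or y of tube in the frame of yellow_tray between 0.028 and 0.064 m) and linear speed of each of brown_bottle, white_bottle, pad_box, forceps, tube below 0.02 m/s); the robot touches nothing.
It fails at once if the label roll was shifted by more than 20 mm (distance of label_roll from where it was at the start of the episode above 0.02 m).
It fails at once if the steel bowl was shifted by more than 20 mm (distance of gallipot from where it was at the start of the episode above 0.02 m).
It fails at once if the brown bottle was tipped by more than 40 degrees (angle between brown_bottle's own z axis and vertical above 0.7 rad).
It fails at once if the white bottle was tipped by more than 40 degrees (angle between white_bottle's own z axis and vertical above 0.7 rad).
It also fails if it takes over 128 s, if anything falls off the work surface, if the arm or the gripper's body presses on something with over 40 N, if the wrist force passes 120 N, or if a joint passes its speed limit or range.

ROBOT

A 6-joint arm with a two-finger parallel gripper is mounted at the origin on a cart in front of the work surface, level with it; the furniture and walls round the work are solid. World frame = base frame: x ahead of the robot, y to its left, z up, the work surface at z = 0. Lengths are in m, angles in rad, forces in N, time in s.
With the tool pointing down it reaches from about 0.3 to 0.875 m from the base axis. Payload 6.4 kg.
Tool frame: the origin (TCP) lies between the finger pads; the fingertips stand tip_extent ahead of it and the grasp point (between the pads) lies 5 mm behind it (tip_extent is the distance from the TCP to the fingertips, in m); z points along the fingers, y is the direction in which the jaws open and shut (so a half turn about z gives the same grasp; the last joint's range is limited). The gripper opens to 85 mm and grips with 20 to 120 N. Pads are 22 mm wide; open, the fingers measure 114 mm over their backs; the gripper's body (76 mm by 85 mm) begins 54 mm behind the grasp point. The pads swing forward as they close: fully open they stand 13 mm farther back than shut.
Start: joints at [1.125, 0.181, 1.607, -0, 1.354, -0.206], TCP at [0.137, 0.559, 0.211] pointing down, gripper open.
Joint ranges: [-2.99, 2.99], [-0.89, 2.07], [0.3, 2.58], [-1.14, 4.28], [0, 2.63], [-3.12, 3.12]. Speed limits (rad/s): [2.57, 2.57, 3.01, 3.14, 3.14, 3.14].

INTERFACE

Orientations are given as a unit quaternion [w, x, y, z].
In Python, from bench import * gives the robot as it stands.
- The arm moves only by the shell command python3 -m jog 'ROWS'. ROWS is JSON, a list of rows, each a list of 3 entries, a list of its own where there are three numbers: the shift along the tool's x, y, z in mm, then the turn, a rotation vector about the tool's x, y, z in rad, then the opening, from 0 (shut) to 1 (fully open). A call has 1 to 20 rows; each row is the pose to reach, as a shift and turn from the pose measured when the call began, along the tool's axes at that moment; what a row does not reach only later rows make up. A row lasts 1/12 s, in which the tool goes at most 41.7 mm and 7.16 degrees, less where a joint would pass 70% of its speed; a pose out of reach is approached as far as the arm can. A call with a gripper value outside its range is refused whole. The fingers move at their own pace and stop on an object; the grip force is fixed at half the most. Time passes only in rows, so rows that repeat a pose let the fingers close. It gives the time, the measured TCP pose, the force and the opening at its end, in the units of the state.
- get_obs(): the state, without advancing time (a new reading comes with each control period).
- camera(name): name is "side" or "top"; returns (picture, depth): 384x512x3 uint8, red, green, blue; 384x512 float32, m along the optical axis (not along the pixel's ray), 0 where there is no reading.
- get_calibration(name): a dict with "fx", "fy", "cx", "cy" (pixels), "k1" (the pictures are not rectified: a ray, as slopes to the right and down, at radius r is drawn at 1 + k1 r^2 times it, then the intrinsics apply), "world_from_camera" (4x4, takes a point from camera to world coordinates). Camera axes: x right, y down, z forward; pixel columns grow to the right and rows downward; lengths in m; the calibration is good to about 2 mm. A picture is of the moment at which its call begins. get_calibration takes no time and is no camera call.
- hand_in(): hands the job in, once; it reports no verdict.
The state is a dict: "time_s": time; "q": joint angles; "dq": joint speeds; "joint_efforts": joint torques, N m; "eef_pos": TCP position; "eef_rot": TCP orientation; "wrist_force": force on the tool from outside, world axes, zero at the start; "torque": the same for the moment, N m; "opening": opening from 0.0 (shut) to 1.0 (fully open).
Only numpy, scipy, OpenCV 4.12 (cv2) and the standard library are available. Lean on these libraries where they do the work, as an engineer would, in place of code of your own. Each camera call takes 0.05 s, during which the arm holds its last target.

## Working session

There is one attempt and no reset: what is moved stays moved. The work goes in short steps, Python scripts to look and compute and a shell command to move; the robot and the scene stay as the last step left them, time stands still between calls to the robot, and variables do not carry over. Pictures are saved under pics/ and viewed, and the job is handed in when it is done.

```bash
ls; mkdir -p pics; python3 - <<'E'
from bench import *
import cv2, numpy as np
o=get_obs(); print({k:np.round(v,4) for k,v in o.items()})
for n in ("side","top"):
    p,d=camera(n); np.savez(f"pics/{n}0.npz",p=p,d=d)
    cv2.imwrite(f"pics/{n}0.png",p[:,:,::-1]); c=get_calibration(n); print(n,c)
E
```

```text
pics
{'time_s': np.float64(0.0), 'q': array([ 1.1247,  0.1815,  1.6081,  0.    ,  1.3538, -0.2063]), 'dq': array([ 0.0001,  0.0006, -0.0008, -0.0012, -0.0018,  0.0005]), 'joint_efforts': array([ 5.00000e-04, -4.44882e+01, -3.51332e+01, -2.00000e-04,
        9.10000e-03, -0.00000e+00]), 'eef_pos': array([0.1363, 0.558 , 0.2097]), 'eef_rot': array([-3.000e-04,  1.196e-01,  9.928e-01, -9.000e-04]), 'wrist_force': array([ 1.3496, -0.0061, -1.075 ]), 'torque': array([-0.032 , -0.0079, -0.0007]), 'opening': np.float64(1.0035)}
side {'fx': 407.67212865410914, 'fy': 407.67212865410914, 'cx': 252.87577495631604, 'cy': 183.768251758366, 'k1': 0.039038054517380134, 'world_from_camera': array([[-0.96914842, -0.12130411,  0.21456152,  0.28253844],
       [-0.24626116,  0.51304193, -0.8222794 ,  0.97796169],
       [-0.01033318, -0.84974896, -0.52708627,  0.66753396],
       [ 0.        ,  0.        ,  0.        ,  1.        ]])}
top {'fx': 369.44818712410927, 'fy': 369.44818712410927, 'cx': 256.32935781372873, 'cy': 187.85471499991687, 'k1': -0.0076196755153472165, 'world_from_camera': array([[-0.02843106, -0.99574162,  0.08769433,  0.42824555],
       [-0.99958434,  0.02874034,  0.00226595,  0.00141233],
       [-0.00477667, -0.08759345, -0.99614485,  1.20204085],
       [ 0.        ,  0.        ,  0.        ,  1.        ]])}
```

View pics/top0.png

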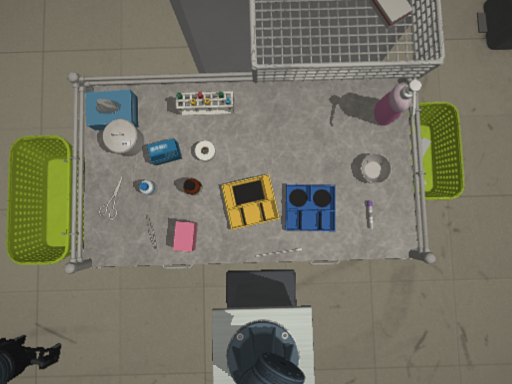

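View pics/side0.png

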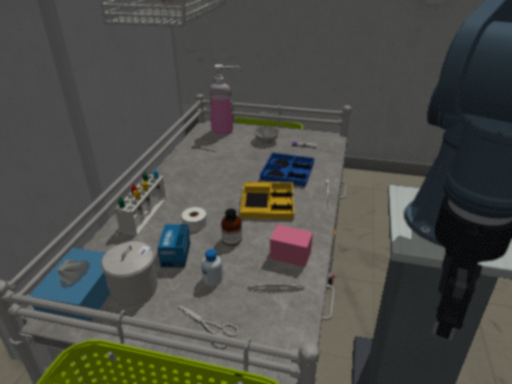

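```bash
cat > h.py <<'E'
import numpy as np, cv2
from bench import *
def rays(n,uv):
    c=get_calibration(n); uv=np.atleast_2d(np.asarray(uv,float))
    K=np.array([[c['fx'],0,c['cx']],[0,c['fy'],c['cy']],[0,0,1]])
    p=cv2.undistortPoints(uv.reshape(-1,1,2),K,np.array([c['k1'],0,0,0,0]))[:,0]
    T=c['world_from_camera']; d=np.c_[p,np.ones(len(p))]@T[:3,:3].T
    return T[:3,3],d
def onplane(n,uv,z):
    o,d=rays(n,uv); return o+d*((z-o[2])/d[:,2])[:,None]
def cloud(n,dep):
    v,u=np.mgrid[:384,:512]; o,d=rays(n,np.c_[u.ravel(),v.ravel()])
    return (o+d*dep.reshape(-1,1)).reshape(384,512,3)
def project(n,P):
    c=get_calibration(n);T=np.linalg.inv(c['world_from_camera']); P=np.atleast_2d(P)
    q=P@T[:3,:3].T+T[:3,3]; s=q[:,:2]/q[:,2:]; r=(s**2).sum(1,keepdims=True); s=s*(1+c['k1']*r)
    return s*c['fx']+[c['cx'],c['cy']]
E
python3 - <<'E'
from h import *
p=np.load('pics/top0.npz')['p'][:,:,::-1]
cv2.imwrite('pics/tl.png',cv2.resize(p[110:270,75:255],None,fx=4.4,fy=3.7 if 0 else 3.7,interpolation=2))
cv2.imwrite('pics/tr.png',cv2.resize(p[120:270,210:410],None,fx=4,fy=4,interpolation=2))
q=np.load('pics/side0.npz')['p'][:,:,::-1]
cv2.imwrite('pics/sl.png',cv2.resize(q[110:310,150:350],None,fx=3,fy=3,interpolation=2))
E
```

```text
(no output)
```

View pics/tl.png

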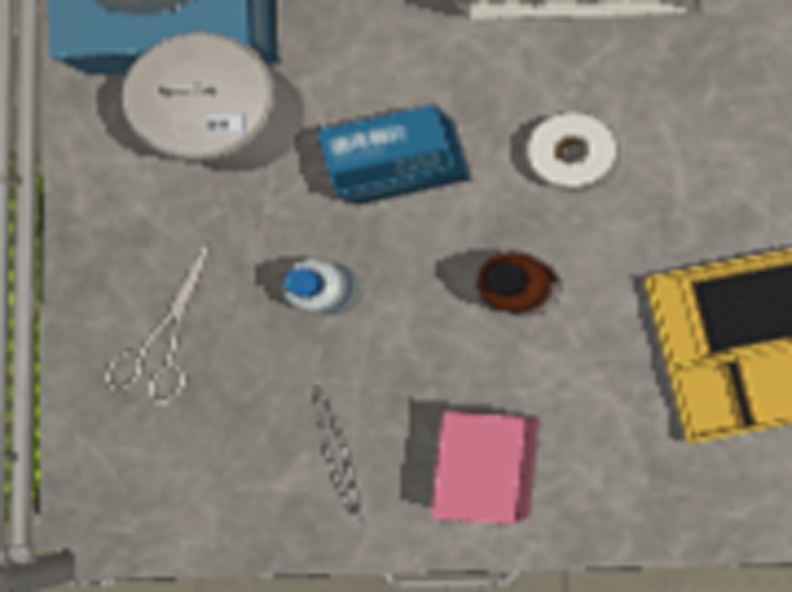

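View pics/tr.png

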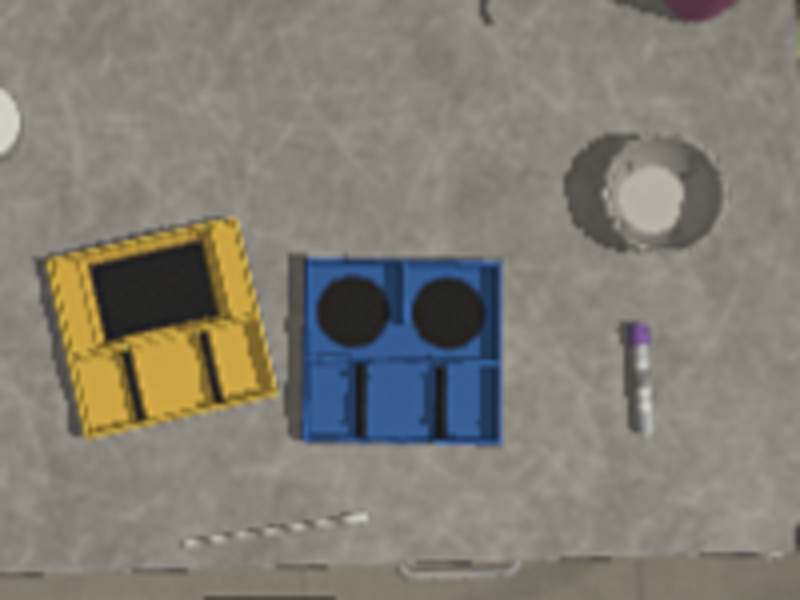

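View pics/sl.png

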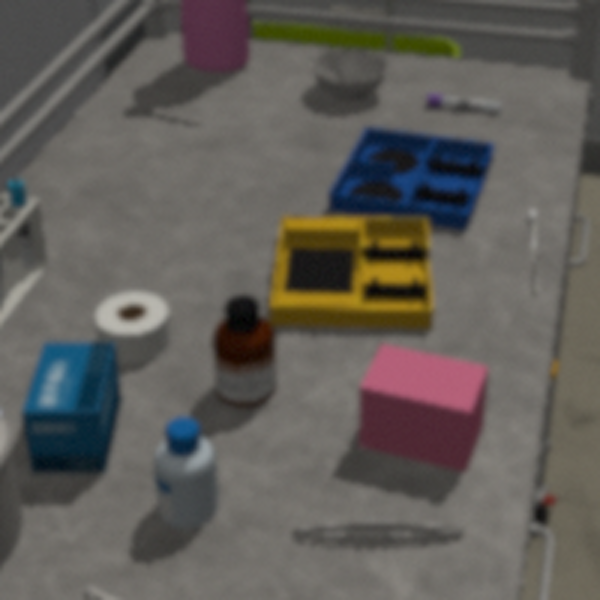

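```bash
cat > m.py <<'E'
from h import *
def big(m,roi):
    k=np.zeros_like(m,np.uint8); x0,y0,x1,y1=roi; k[y0:y1,x0:x1]=m[y0:y1,x0:x1]
    n,l,s,c=cv2.connectedComponentsWithStats(k); i=1+np.argmax(s[1:,4]); return (l==i),s[i,4],c[i]
E
python3 - <<'E'
from m import *
D={n:np.load(f'pics/{n}0.npz') for n in('top','side')}
for n in D:
    d=D[n]['d']; print(n,d.min(),d.max(),(d==0).mean())
p=D['top']['p'];d=D['top']['d'];C=cloud('top',d)
print('table z',np.median(C[200:240,90:100,2]),np.median(C[170:180,300:310,2]),np.median(C[230:245,380:400,2]))
hsv=cv2.cvtColor(p,cv2.COLOR_RGB2HSV); H,S,V=[hsv[:,:,i].astype(int) for i in range(3)]
Z=C[:,:,2]
def rep(name,m,roi,z):
    k,a,c=big(m,roi); w=onplane('top',c,z)[0]
    ys,xs=np.nonzero(k); W=onplane('top',np.c_[xs,ys],z)[:,:2]
    r=cv2.minAreaRect(W.astype(np.float32)*1000)
    print(name,a,np.round(c,1),np.round(w*1000,1),'rect',np.round(r[0],1),np.round(r[1],1),round(r[2],1),'cloud xy',np.round(np.median(C[k],0)*1000,1))
    return k
rep('whitecap',(H>95)&(H<125)&(S>110),(135,175,160,200),.080)
rep('browncap z',Z>.079,(175,170,210,200),.090)
rep('brown body',(Z>.02),(175,170,210,200),.070)
rep('white z',Z>.07,(135,175,160,200),.080)
rep('box top',(Z>.055),(140,130,190,170),.062)
rep('roll',Z>.02,(190,135,220,165),.032)
rep('blue',(H>95)&(H<125)&(S>110)|(p.max(2)<60),(280,178,340,235),.022)
rep('yellow',((H>15)&(H<32)&(S>110))|(p.max(2)<60),(215,170,282,232),.022)
rep('bowl',Z>.015,(345,145,395,190),.036)
rep('tube',Z>.007,(355,190,385,235),.008)
rep('forc',Z>.004,(140,205,162,252),.006)
rep('pink',Z>.04,(165,210,205,255),.06)
E
```

```text
top 0.0 2.15934 0.003977457682291667
side 0.0 3.1370542 0.004231770833333333
table z 0.0005765285789998131 0.001408176821134588 0.0008025463731424765
whitecap 48 [143.4 186. ] [542.7 348.9  80. ] rect [542.7 348.6] [21.8 18.4] 88.3 cloud xy [542.7 349.2  79.5]
browncap z 73 [189.6 184.5] [542.2 205.6  90. ] rect [542.2 205.9] [26.  25.6] 43.8 cloud xy [543.4 204.8  89.5]
brown body 247 [192.2 185.9] [539.7 201.3  70. ] rect [540.2 201.2] [52.9 49.9] 43.8 cloud xy [539.6 200.8  64.8]
white z 54 [143.5 185.6] [543.9 348.6  80. ] rect [544.2 348.6] [21.7 21.5] 88.3 cloud xy [543.  348.3  79.2]
box top 533 [162.3 149.8] [656.8 294.9  62. ] rect [657.  294.6] [59.4 89.5] 13.5 cloud xy [656.7 295.3  62.6]
roll 289 [204.6 150. ] [657.9 166.6  32. ] rect [657.3 166.2] [64.5 61.4] 43.5 cloud xy [658.3 165.8  32.1]
blue 2201 [310.2 207.4] [ 464.7 -165.9   22. ] rect [ 465.1 -164. ] [155.5 145.3] 87.3 cloud xy [ 464.7 -167.6    4.6]
yellow 2281 [249.8 201.5] [489.1  26.3  22. ] rect [489.6  26.1] [148.2 158.4] 11.3 cloud xy [489.2  26.3   5.2]
bowl 318 [378.7 166.6] [ 587.6 -387.    36. ] rect [ 583.6 -378.3] [95.5 96.6] 86.9 cloud xy [ 592.1 -397.4   29.7]
tube 119 [370.3 213.1] [ 441.2 -360.6    8. ] rect [ 438.3 -359.5] [16.6 90.1] 89.4 cloud xy [ 441.5 -358.6   13.5]
forc 19 [150.8 237.1] [384.4 348.1   6. ] rect [384.7 347.4] [46.9  5.2] 16.5 cloud xy [384.8 346.9   6.9]
pink 588 [184.  235.7] [387.7 230.3  60. ] rect [387.8 231.2] [64.4 88.6] 83.9 cloud xy [387.4 229.7  62.6]
```

```bash
python3 - <<'E'
from m import *
D={n:np.load(f'pics/{n}0.npz') for n in('top','side')}
p=D['top']['p'];d=D['top']['d'];C=cloud('top',d);Z=C[:,:,2]
hsv=cv2.cvtColor(p,cv2.COLOR_RGB2HSV); H,S,V=[hsv[:,:,i].astype(int) for i in range(3)]
dark=(p.max(2)<45)
for nm,roi,zs in (('blue',(284,183,337,231),None),('yel',(220,175,279,228),None)):
    k=np.zeros_like(dark,np.uint8);x0,y0,x1,y1=roi;k[y0:y1,x0:x1]=dark[y0:y1,x0:x1]
    n,l,s,c=cv2.connectedComponentsWithStats(k)
    for i in range(1,n):
        if s[i,4]<10: continue
        z=.003 if s[i,4]>100 else .016
        ys,xs=np.nonzero(l==i); W=onplane('top',np.c_[xs,ys],z)[:,:2]*1000
        r=cv2.minAreaRect(W.astype(np.float32))
        print(nm,s[i],np.round(c[i],1),np.round(onplane('top',c[i],z)[0]*1000,1),'rect',np.round(r[0],1),np.round(r[1],1),round(r[2],1))
# outer tray rect via colour only, tight
for nm,m,roi in (('blue',(H>100)&(H<122)&(S>150)&(V>70),(280,178,340,235)),('yel',(H>15)&(H<32)&(S>130)&(V>100),(215,170,282,232))):
    k,a,c=big(m,roi); ys,xs=np.nonzero(k); W=onplane('top',np.c_[xs,ys],.022)[:,:2]*1000
    r=cv2.minAreaRect(W.astype(np.float32)); print(nm,np.round(r[0],1),np.round(r[1],1),round(r[2],1))
# tube and forceps
g=cv2.cvtColor(p,cv2.COLOR_RGB2GRAY).astype(int)
cv2.imwrite('pics/f.png',cv2.resize(p[205:255,135:165,::-1],None,fx=10,fy=10,interpolation=0))
cv2.imwrite('pics/t.png',cv2.resize(p[192:236,355:385,::-1],None,fx=10,fy=10,interpolation=0))
s=D['side']['p']
cv2.imwrite('pics/fs.png',cv2.resize(s[270:300,235:315,::-1],None,fx=9,fy=9,interpolation=0))
E
```

```text
blue [290 190  17  16 217] [297.8 197.5] [ 498.5 -129.6    3. ] rect [ 498.5 -130.3] [52.1 48.8] 88.3
blue [314 190  17  17 220] [321.6 198. ] [ 494.7 -207.     3. ] rect [ 494.6 -208.2] [52.  52.1] 87.6
blue [299 211   2  18  36] [299.5 219.5] [ 427.1 -131.    16. ] rect [ 427.2 -131. ] [ 3.2 54.2] 87.8
blue [319 212   2  17  34] [319.5 220. ] [ 423.7 -194.8   16. ] rect [ 423.8 -194.8] [ 3.2 51. ] 87.5
yel [233 181  31  24 494] [247.9 192.3] [520.2  31.9   3. ] rect [520.2  32. ] [58.5 89.4] 11.4
blue [ 464.7 -163.3] [150.6 142.1] 87.3
yel [489.7  26.2] [147.4 157. ] 11.3
```

View pics/f.png

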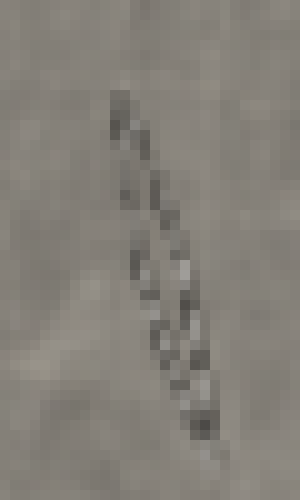

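View pics/t.png

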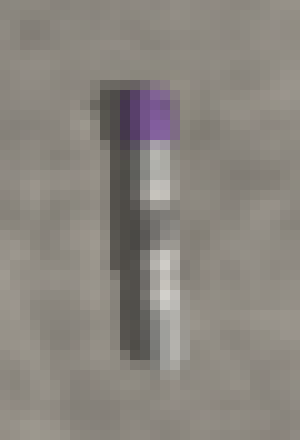

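View pics/fs.png

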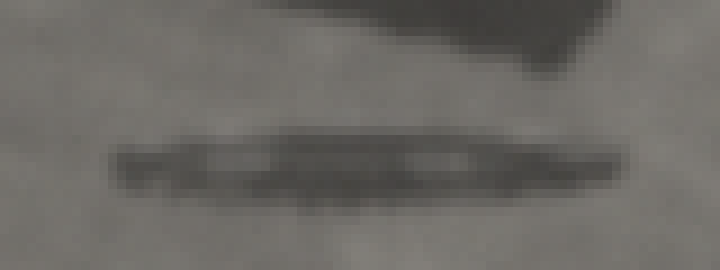

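```bash
cat >> m.py <<'E'
from scipy.spatial.transform import Rotation as Ro
def plan(x,y,z,jaw,dz_only=False):
    """target TCP mm, jaw axis yaw (deg, world, mod 180), tool straight down. prints shift/turn from now"""
    o=get_obs(); q=o['eef_rot']; R=Ro.from_quat([q[1],q[2],q[3],q[0]]); M=R.as_matrix()
    j=np.degrees(np.arctan2(M[1,1],M[0,1])); d=(jaw-j+90)%180-90
    zc=np.array([0,0,-1.]); a=np.radians(j+d); yc=np.array([np.cos(a),np.sin(a),0]); T=np.c_[np.cross(yc,zc),yc,zc]
    rv=(R.inv()*Ro.from_matrix(T)).as_rotvec()
    sh=M.T@(np.array([x,y,z])-o['eef_pos']*1000)
    print('t %.2f pos'%o['time_s'],np.round(o['eef_pos']*1000,1),'jaw %.1f'%j,'op %.3f'%o['opening'],'F',np.round(o['wrist_force'],1),'q6 %.2f'%o['q'][5])
    print('  shift',np.round(sh,1).tolist(),'turn',np.round(rv,3).tolist(), 'rows',int(np.ceil(max(np.linalg.norm(sh)/41.7,abs(d)/7.16))))
E
python3 - <<'E'
from m import *
import bench; print([a for a in dir(bench) if not a.startswith('_')]); print(getattr(bench,'tip_extent',None))
D={n:np.load(f'pics/{n}0.npz') for n in('top','side')}
print('forc top',onplane('top',[[147,214],[157.4,250.7]],.004)*1000)
print('forc side',onplane('side',[[247.2,288.1],[304.4,287.8]],.004)*1000)
print('tube top',onplane('top',[[370.1,200.3],[372,229.3]],.0075)*1000)
p=D['side']['p'];C=cloud('side',D['side']['d']);Z=C[:,:,2]
hsv=cv2.cvtColor(p,cv2.COLOR_RGB2HSV); H,S,V=[hsv[:,:,i].astype(int) for i in range(3)]
k,a,c=big((H>120)&(H<150)&(S>70),(285,135,325,155)); print('tubecap side',a,c,onplane('side',c,.0075)*1000)
k,a,c=big((H>100)&(H<122)&(S>130),(195,240,225,268)); print('wcap side',a,c,onplane('side',c,.074)*1000)
k,a,c=big((p.max(2)<40),(218,205,245,225)); print('bcap side',a,c,onplane('side',c,.081)*1000)
Ct=cloud('top',D['top']['d']); m=np.zeros((384,512),bool);m[110:165,95:145]=1;m&=Ct[:,:,2]>.06
print('jar',Ct[m].min(0)*1000,Ct[m].max(0)*1000)
plan(540,203,180,0)
E
```

```text
['MotionError', 'camera', 'get_calibration', 'get_obs', 'hand_in', 'tip_extent']
0.014
forc top [[458.88300734 360.86460252   4.        ]
 [340.21360184 327.71825235   4.        ]]
forc side [[458.31475766 364.34685977   4.        ]
 [337.43601257 333.81572663   4.        ]]
tube top [[ 482.40547518 -362.48864915    7.5       ]
 [ 389.10288747 -363.45796707    7.5       ]]
tubecap side 10 [294.2 143. ] [[ 473.92830601 -360.03796381    7.5       ]]
wcap side 92 [210.52173913 254.67391304] [[541.62350547 354.40502144  74.        ]]
bcap side 122 [229.79508197 216.33606557] [[538.84164714 220.69393663  81.        ]]
jar [428.2455542    1.41233003  60.04912044] [ 789.76924773  506.00422733 1202.04085298]
t 0.10 pos [136.3 558.1 209.8] jaw 76.3 op 1.001 F [ 0.2  0.3 -0.2] q6 -0.21
  shift [-476.5, -249.0, 30.0] turn [-0.002, 0.001, 1.331] rows 13
```

```bash
python3 -c "
from m import *
plan(399,346,90,105);plan(399,346,40,105)"
```

```text
t 0.10 pos [136.3 558.1 209.8] jaw 76.3 op 1.001 F [ 0.2  0.3 -0.2] q6 -0.21
  shift [-305.6, -143.4, 119.9] turn [-0.001, -0.001, -0.502] rows 9
t 0.10 pos [136.3 558.1 209.8] jaw 76.3 op 1.001 F [ 0.2  0.3 -0.2] q6 -0.21
  shift [-305.6, -143.3, 169.9] turn [-0.001, -0.001, -0.502] rows 10
```

```bash
python3 -m jog '[[[-100,-47,0],[0,0,-0.12],0.5],[[-200,-94,10],[0,0,-0.3],0.5],[[-305,-143,60],[0,0,-0.5],0.5],[[-305,-143,60],[0,0,-0.5],0.5],[[-305,-143,60],[0,0,-0.5],0.5],[[-305,-143,60],[0,0,-0.5],0.5],[[-305,-143,60],[0,0,-0.5],0.5],[[-305,-143,120],[0,0,-0.502],0.5],[[-305,-143,140],[0,0,-0.502],0.5],[[-305,-143,140],[0,0,-0.502],0.5],[[-305,-143,140],[0,0,-0.502],0.5],[[-305,-143,140],[0,0,-0.502],0.5]]'
python3 -c "
from m import *
plan(399,346,16,105)
for n in('side','top'):
  p,d=camera(n); cv2.imwrite('pics/a_%s.png'%n,cv2.resize((p[200:330,180:340] if n=='side' else p[180:270,100:250])[:,:,::-1],None,fx=4.5,fy=4.5))
"
```

```text
time_s: 1.1
eef_pos: [0.3974, 0.3453, 0.0683]
eef_rot: [-0.003, -0.13, 0.992, -0.001]
wrist_force: [0.7, 0.1, 0.7]
opening: 0.498
t 1.10 pos [397.4 345.3  68.3] jaw 104.9 op 0.498 F [0.7 0.1 0.7] q6 -1.34
  shift [-2.0, 0.4, 52.3] turn [-0.002, -0.006, -0.002] rows 2
```

View pics/a_side.png

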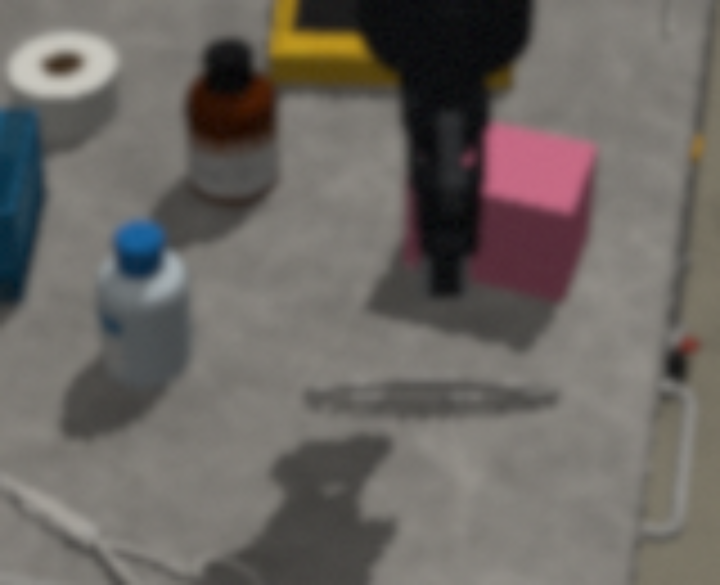

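```bash
python3 -m jog '[[[-2,0,30],[0,0,0],0.4],[[-2,0,48],[0,0,0],0.4],[[-2,0,51],[0,0,0],0.4],[[-2,0,51],[0,0,0],0.3],[[-2,0,51],[0,0,0],0.0],[[-2,0,51],[0,0,0],0.0],[[-2,0,51],[0,0,0],0.0],[[-2,0,51],[0,0,0],0.0],[[-2,0,51],[0,0,0],0.0],[[-2,0,51],[0,0,0],0.0]]'
python3 -m jog '[[[0,0,-30],[0,0,0],0.0],[[0,0,-60],[0,0,0],0.0],[[0,0,-90],[0,0,0],0.0],[[0,0,-110],[0,0,0],0.0],[[0,0,-110],[0,0,0],0.0],[[0,0,-110],[0,0,0],0.0]]'
python3 -c "
from m import *
plan(425,-163.5,110,-2.8)
for n in('side','top'):
  p,d=camera(n); cv2.imwrite('pics/b_%s.png'%n,cv2.resize((p[180:310,180:340] if n=='side' else p[180:270,100:250])[:,:,::-1],None,fx=4.5,fy=4.5))
"
```

```text
time_s: 2.03
eef_pos: [0.401, 0.348, 0.0205]
eef_rot: [0.0, -0.131, 0.991, -0.0]
wrist_force: [0.2, -0.5, 0.2]
opening: 0.006
time_s: 2.53
eef_pos: [0.4018, 0.3485, 0.132]
eef_rot: [0.002, -0.131, 0.991, 0.0]
wrist_force: [-0.3, -0.1, -0.8]
opening: -0.001
t 2.53 pos [401.8 348.5 132. ] jaw 105.0 op -0.001 F [-0.3 -0.1 -0.8] q6 -1.34
  shift [110.5, -500.5, 21.3] turn [-0.002, 0.004, -1.26] rows 13
```

View pics/b_side.png

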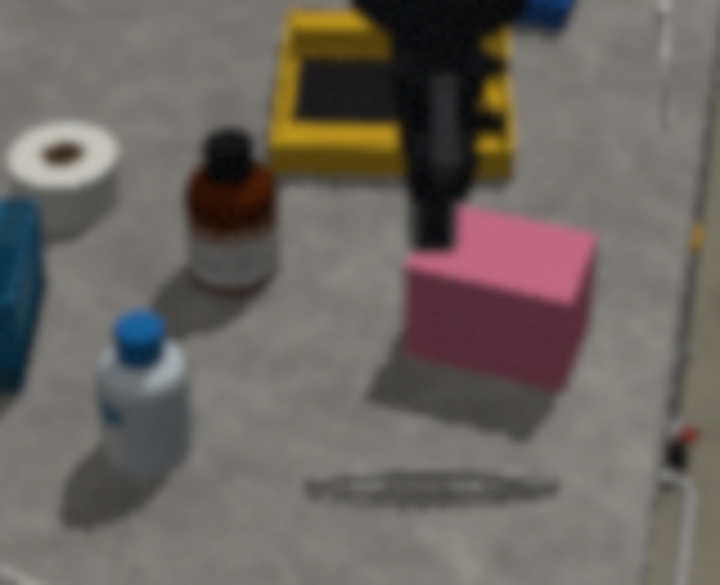

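```bash
python3 -m jog '[[[0,0,30],[0,0,0],0.35],[[0,0,60],[0,0,0],0.35],[[0,0,90],[0,0,0],0.35],[[0,0,108],[0,0,0],0.35],[[0,0,112],[0,0,0],0.35],[[0,0,112],[0,0,0],0.35],[[0,0,112],[0,0,0],0.35],[[0,0,112],[0,0,0],0.35]]'
python3 -c "
from m import *
plan(399,346,15,105)
p,d=camera('side'); cv2.imwrite('pics/c_side.png',cv2.resize((p[230:320,220:340])[:,:,::-1],None,fx=6,fy=6))
"
```

```text
time_s: 3.3
eef_pos: [0.401, 0.348, 0.0187]
eef_rot: [0.001, -0.131, 0.991, -0.0]
wrist_force: [0.5, 0.4, -0.4]
opening: 0.353
t 3.30 pos [401.  348.   18.7] jaw 105.0 op 0.353 F [ 0.5  0.4 -0.4] q6 -1.34
  shift [2.5, -1.4, 3.6] turn [-0.0, 0.001, 0.001] rows 1
```

View pics/c_side.png

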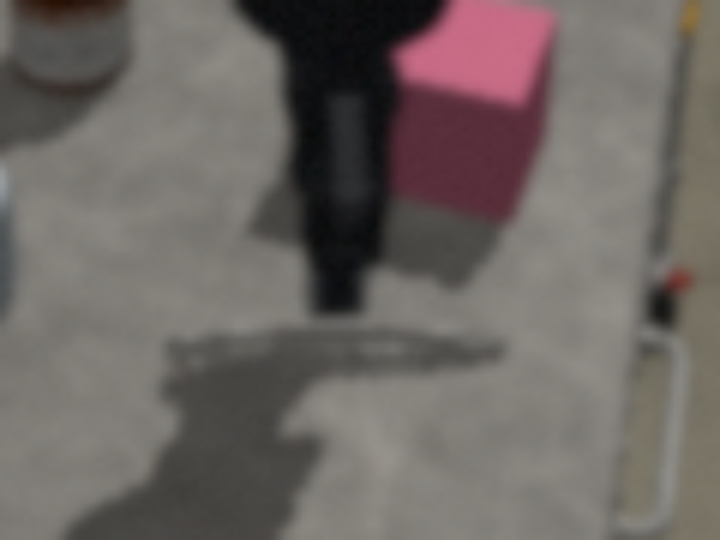

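```bash
python3 -c "
from m import *
print(onplane('side',[277,282],.005)*1000,onplane('side',[277,282],.018)*1000, project('side',np.array([[401,363,5],[401,348,5],[401,333,5],[399,346,4]])/1000))
p,d=camera('side'); C=cloud('side',d)
for v in range(262,294,2): print(v,np.round(C[v,277]*1000), np.round(C[v,270]*1000))
"
```

```text
[[398.56862154 332.14624256   5.        ]] [[396.29191965 344.81819797  18.        ]] [[273.06885953 292.03170384]
 [274.47660645 286.98703152]
 [275.84562601 282.0833171 ]
 [275.55019647 286.81651185]]
262 [385. 411. 137.] [406. 375. 101.]
264 [385. 412. 134.] [406. 376.  96.]
266 [386. 409. 126.] [405. 379.  94.]
268 [386. 404. 115.] [405. 379.  88.]
270 [389. 389.  96.] [403. 391.  95.]
272 [388. 393.  94.] [402. 393.  91.]
274 [392. 373.  69.] [407. 372.  65.]
276 [391. 376.  67.] [406. 372.  59.]
278 [391. 377.  62.] [406. 372.  54.]
280 [391. 375.  55.] [406. 373.  49.]
282 [391. 376.  50.] [414. 333.   2.]
284 [397. 341.   9.] [414. 336.  -1.]
286 [397. 341.   2.] [412. 345.   2.]
288 [396. 344.  -1.] [411. 345.  -3.]
290 [394. 353.   2.] [409. 359.   5.]
292 [394. 355.  -1.] [408. 360.  -0.]
```

```bash
python3 -c "
from m import *
def ony(uv,y):
    o,d=rays('side',uv); return (o+d*((y-o[1])/d[:,1])[:,None])*1000
print('shut z132',ony([275.6,235],.355))
print('now',ony([277,282],.365), ony([277,282],.375))
print(project('side',np.array([[401,355,118],[401,355,150]])/1000))
p,d=camera('top'); C=cloud('top',d)
cv2.imwrite('pics/d_top.png',cv2.resize((p[190:270,120:230])[:,:,::-1],None,fx=7,fy=7,interpolation=0))
print(get_obs())
"
```

```text
shut z132 [[399.89053911 355.         155.34676094]]
now [[392.66596412 365.          38.70425739]] [[390.86931804 375.          48.96313187]]
[[274.72122133 249.37461573]
 [275.00181545 237.02846455]]
{'time_s': 3.45, 'q': array([ 4.91453762e-01,  3.42915183e-01,  1.84541815e+00, -7.44618473e-04,
        9.51628549e-01, -1.34126472e+00]), 'dq': array([ 0.0025559 ,  0.0014255 ,  0.00539937, -0.00014328,  0.00113504,
       -0.00257045]), 'joint_efforts': array([-1.81109650e-02, -4.40536737e+01, -2.67952645e+01, -3.13645229e-03,
        1.78641691e-03,  3.44403145e-05]), 'eef_pos': array([0.4010766 , 0.34805892, 0.01886876]), 'eef_rot': array([ 8.69985959e-04, -1.30800973e-01,  9.91408265e-01,  3.74500334e-06]), 'wrist_force': array([ 1.08679901, -0.08076542, -0.24929203]), 'torque': array([-0.02084373, -0.01730101,  0.01787622]), 'opening': 0.35204297817532343}
```

View pics/d_top.png

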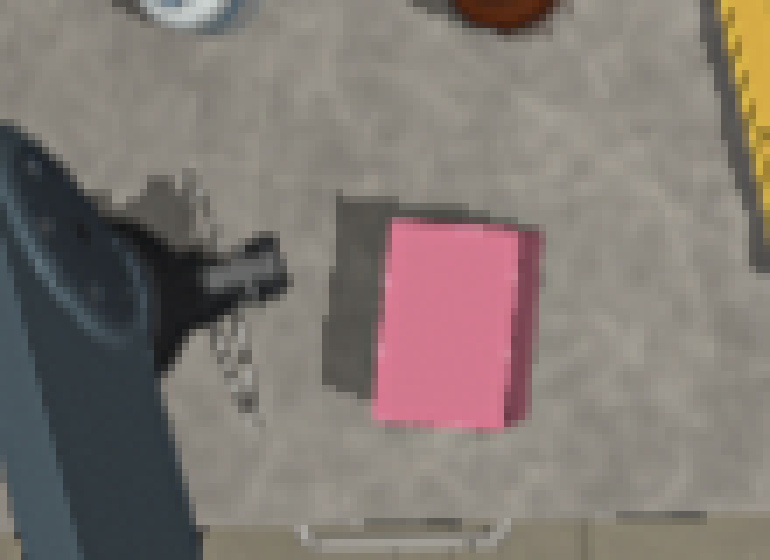

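```bash
python3 -m jog '[[[2,-1,5],[0,0,0],0.35],[[2,-1,10],[0,0,0],0.35],[[2,-1,15],[0,0,0],0.35],[[2,-1,15],[0,0,0],0.35],[[2,-1,15],[0,0,0],0.35]]'
python3 -c "
from m import *
print(np.round(get_obs()['joint_efforts'],2))
p,d=camera('side'); cv2.imwrite('pics/e_side.png',cv2.resize((p[230:320,220:340])[:,:,::-1],None,fx=6,fy=6))
"
```

```text
time_s: 3.87
eef_pos: [0.3989, 0.3463, 0.0032]
eef_rot: [0.0, -0.131, 0.991, -0.0]
wrist_force: [0.3, 0.4, 0.3]
opening: 0.35
[-1.000e-02 -4.437e+01 -2.580e+01 -0.000e+00 -3.000e-02 -0.000e+00]
```

View pics/e_side.png

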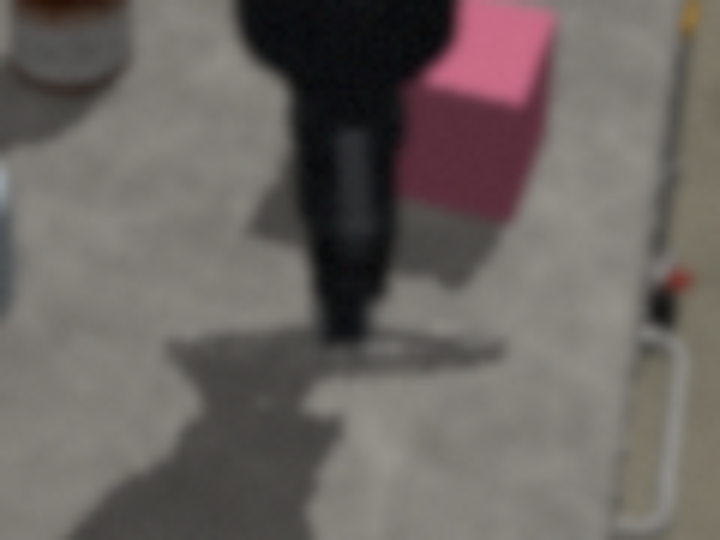

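```bash
python3 -m jog '[[[0,0,5],[0,0,0],0.35],[[0,0,10],[0,0,0],0.35],[[0,0,10],[0,0,0],0.35]]'
python3 -c "
from m import *
print(np.round(get_obs()['joint_efforts'],2))
p,d=camera('side'); C=cloud('side',d); cv2.imwrite('pics/e2_side.png',cv2.resize((p[230:320,220:340])[:,:,::-1],None,fx=6,fy=6))
for v in range(280,296): print(v,np.round(C[v,276]*1000), np.round(C[v,279]*1000))
"
```

```text
time_s: 4.17
eef_pos: [0.3984, 0.346, -0.0076]
eef_rot: [-0.0, -0.131, 0.991, -0.0]
wrist_force: [-0.3, 0.1, 0.5]
opening: 0.351
[ -0.08 -45.44 -26.3    0.    -0.24   0.  ]
280 [390. 390.  69.] [384. 391.  72.]
281 [390. 391.  68.] [384. 390.  68.]
282 [390. 392.  66.] [384. 392.  67.]
283 [390. 393.  64.] [384. 391.  63.]
284 [390. 392.  60.] [387. 375.  44.]
285 [393. 374.  39.] [387. 374.  41.]
286 [393. 374.  36.] [386. 375.  39.]
287 [392. 376.  35.] [387. 374.  34.]
288 [392. 377.  34.] [387. 372.  30.]
289 [393. 374.  27.] [386. 374.  29.]
290 [392. 376.  26.] [386. 374.  26.]
291 [392. 375.  23.] [386. 373.  22.]
292 [396. 357.  -0.] [390. 354.  -1.]
293 [395. 358.  -1.] [389. 357.  -1.]
294 [395. 361.  -1.] [388. 361.  -0.]
295 [394. 365.  -0.] [388. 364.   0.]
```

View pics/e2_side.png

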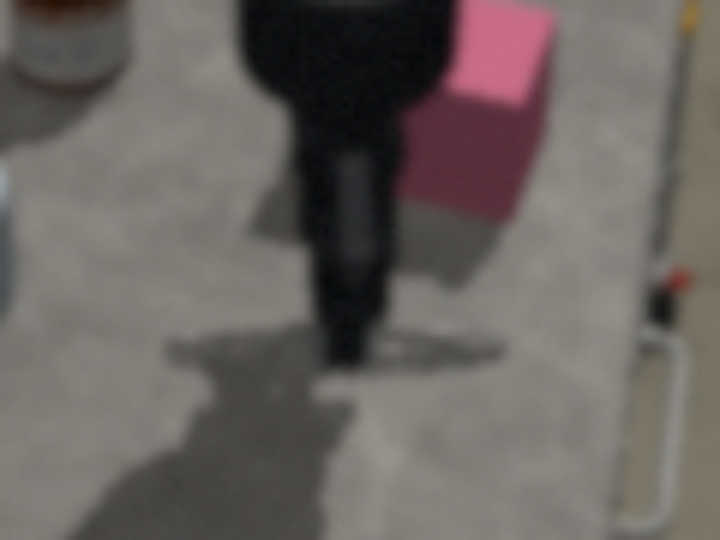

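```bash
python3 -m jog '[[[0,0,5],[0,0,0],0.35],[[0,0,9],[0,0,0],0.35],[[0,0,12],[0,0,0],0.35],[[0,0,12],[0,0,0],0.35]]'; python3 -m jog '[[[0,0,2],[0,0,0],0.3],[[0,0,2],[0,0,0],0.3],[[0,0,2],[0,0,0],0.3]]'
python3 -c "
from m import *
p,d=camera('side'); C=cloud('side',d); cv2.imwrite('pics/e3_side.png',cv2.resize((p[230:320,220:340])[:,:,::-1],None,fx=6,fy=6))
for v in range(288,304): print(v,np.round(C[v,276]*1000), np.round(C[v,279]*1000))
"
```

```text
time_s: 4.55
eef_pos: [0.398, 0.3457, -0.0202]
eef_rot: [-0.001, -0.131, 0.991, -0.001]
wrist_force: [-0.2, -0.3, 0.5]
opening: 0.352
time_s: 4.8
eef_pos: [0.3984, 0.3462, -0.0208]
eef_rot: [-0.001, -0.131, 0.991, -0.001]
wrist_force: [-3.2, -2.2, 12.8]
opening: 0.302
288 [390. 391.  48.] [387. 373.  31.]
289 [393. 374.  27.] [387. 371.  25.]
290 [393. 373.  23.] [387. 371.  23.]
291 [393. 372.  19.] [386. 374.  23.]
292 [393. 374.  18.] [387. 372.  18.]
293 [393. 372.  14.] [386. 372.  15.]
294 [392. 375.  14.] [387. 371.  11.]
295 [393. 370.   6.] [387. 370.   7.]
296 [393. 368.  -0.] [387. 366.  -0.]
297 [393. 370.  -1.] [386. 370.   1.]
298 [392. 373.  -1.] [387. 370.  -2.]
299 [392. 376.   0.] [386. 374.  -1.]
300 [391. 379.   0.] [386. 374.  -4.]
301 [391. 381.  -1.] [384. 382.   2.]
302 [390. 384.   0.] [384. 382.  -1.]
303 [390. 386.  -1.] [384. 385.  -1.]
```

View pics/e3_side.png

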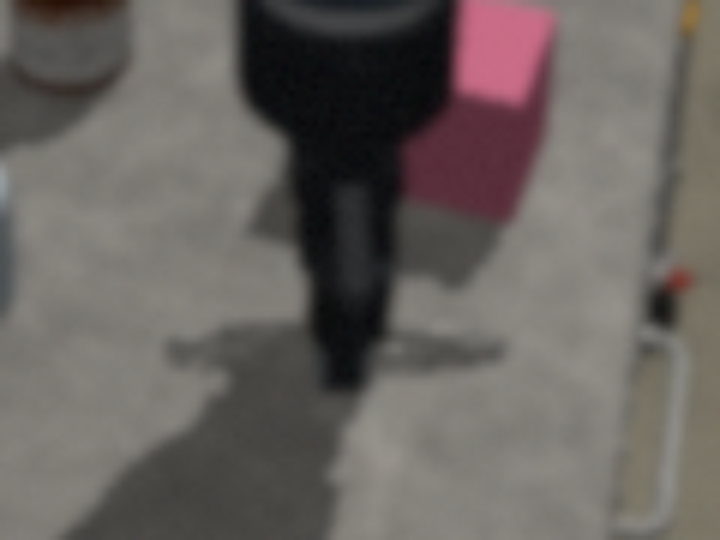

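```bash
python3 -m jog '[[[0,0,-3],[0,0,0],0.3],[[0,0,-3.5],[0,0,0],0.2],[[0,0,-3.5],[0,0,0],0.0],[[0,0,-3.5],[0,0,0],0.0],[[0,0,-3.5],[0,0,0],0.0],[[0,0,-3.5],[0,0,0],0.0],[[0,0,-3.5],[0,0,0],0.0]]'
```

```text
time_s: 5.43
eef_pos: [0.399, 0.3465, -0.0165]
eef_rot: [0.0, -0.131, 0.991, -0.0]
wrist_force: [-1.5, -0.1, 7.2]
opening: 0.128
```

```bash
python3 -m jog '[[[0,0,-30],[0,0,0],0.0],[[0,0,-65],[0,0,0],0.0],[[0,0,-100],[0,0,0],0.0],[[0,0,-105],[0,0,0],0.0],[[0,0,-105],[0,0,0],0.0]]'
python3 -c "
from m import *
plan(425,-163.5,85,-2.8)
p,d=camera('side'); cv2.imwrite('pics/g_side.png',cv2.resize((p[190:310,200:340])[:,:,::-1],None,fx=5,fy=5))
"
```

```text
time_s: 5.85
eef_pos: [0.4012, 0.3478, 0.0914]
eef_rot: [0.003, -0.131, 0.991, 0.001]
wrist_force: [-0.1, -0.4, -0.6]
opening: 0.12
t 5.85 pos [401.2 347.8  91.4] jaw 105.0 op 0.120 F [-0.1 -0.4 -0.6] q6 -1.34
  shift [109.7, -499.9, 5.3] turn [-0.003, 0.006, -1.259] rows 13
```

View pics/g_side.png

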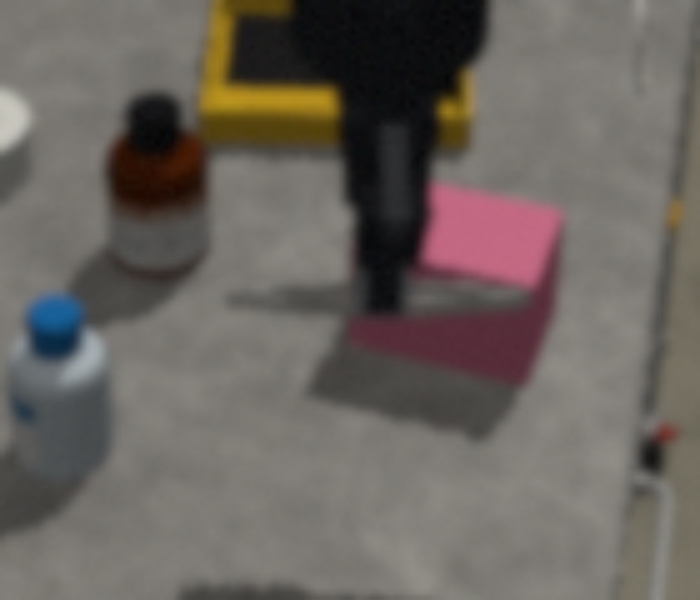

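```bash
sed -i "s/^    zc=np.array/    b=np.arctan2(y,x); d=min([e for e in (d,d-180,d+180) if abs(o['q'][5]-np.radians(e)+b-o['q'][0])<2.7],key=abs)\n    zc=np.array/" m.py
python3 -m jog '[[[55,-33,0],[0,0,0.12],0],[[55,-66,0],[0,0,0.24],0],[[58,-100,5],[0,0,0.36],0],[[61,-133,5],[0,0,0.48],0],[[64,-166,5],[0,0,0.6],0],[[67,-200,5],[0,0,0.72],0],[[70,-233,5],[0,0,0.84],0],[[74,-266,5],[0,0,0.96],0],[[78,-300,5],[0,0,1.08],0],[[83,-333,5],[0,0,1.2],0],[[87,-366,5],[0,0,1.32],0],[[92,-400,5],[0,0,1.44],0],[[97,-433,5],[0,0,1.56],0],[[102,-466,5],[0,0,1.68],0],[[110,-500,5],[0,0,1.8],0],[[110,-500,5],[0,0,1.882],0],[[110,-500,5],[0,0,1.882],0],[[110,-500,5],[0,0,1.882],0],[[110,-500,5],[0,0,1.882],0]]'
python3 -c "
from m import *
plan(425,-163.5,60,-2.8)
for n in('side','top'):
  p,d=camera(n); cv2.imwrite('pics/h_%s.png'%n,cv2.resize((p[120:220,220:350] if n=='side' else p[170:270,250:380])[:,:,::-1],None,fx=5.5,fy=5.5))
"
```

```text
time_s: 7.48
eef_pos: [0.422, -0.163, 0.0826]
eef_rot: [-0.001, 0.723, 0.691, 0.001]
wrist_force: [0.5, 0.1, -0.8]
opening: 0.124
t 7.48 pos [ 422.  -163.    82.6] jaw -2.6 op 0.124 F [ 0.5  0.1 -0.8] q6 -0.59
  shift [-0.4, 3.0, 22.6] turn [-0.0, -0.003, 0.003] rows 1
```

View pics/h_side.png

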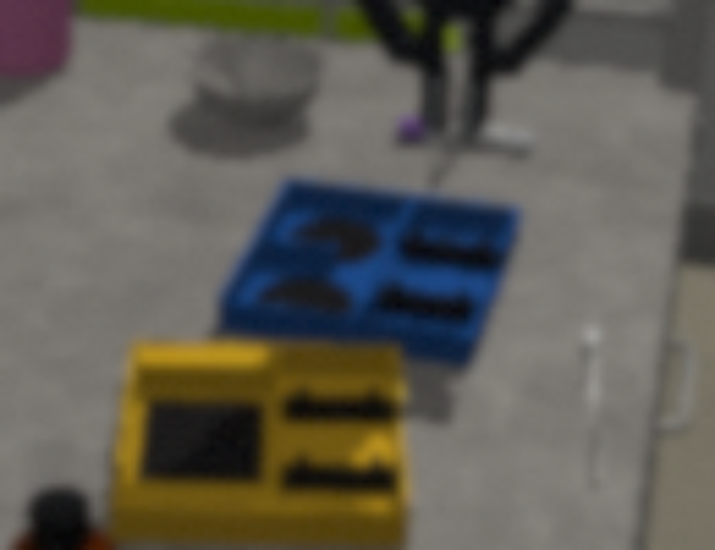

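View pics/h_top.png

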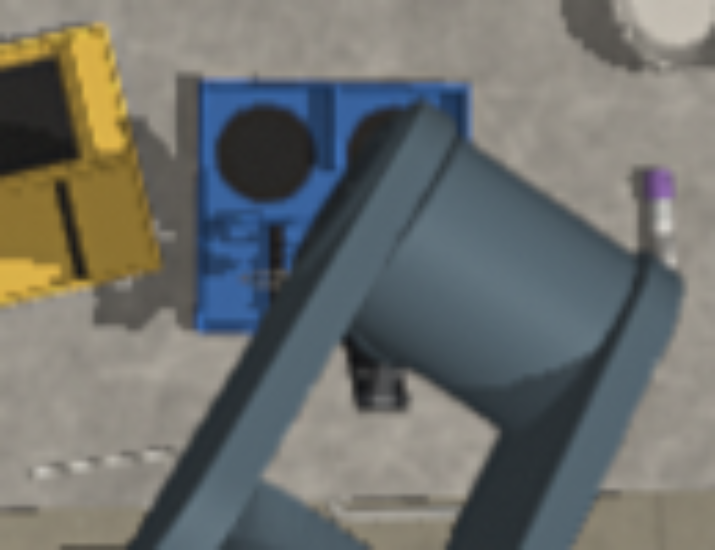

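```bash
python3 -m jog '[[[0,3,25],[0,0,0],0],[[0,3,50],[0,0,0],0],[[0,3,72],[0,0,0],0],[[0,3,78],[0,0,0],0],[[0,3,78],[0,0,0],0],[[0,3,78],[0,0,0],0],[[0,3,78],[0,0,0],0]]'
python3 -c "
from m import *
plan(425,-163.5,0,-2.8)
for n in('side','top'):
  p,d=camera(n); cv2.imwrite('pics/i_%s.png'%n,cv2.resize((p[120:220,220:350] if n=='side' else p[170:270,250:380])[:,:,::-1],None,fx=5.5,fy=5.5))
"
```

```text
time_s: 8.17
eef_pos: [0.4268, -0.1636, 0.0065]
eef_rot: [0.001, 0.723, 0.691, 0.001]
wrist_force: [-0.1, -0.0, 0.5]
opening: 0.124
t 8.17 pos [ 426.8 -163.6    6.5] jaw -2.6 op 0.124 F [-0.1 -0.   0.5] q6 -0.58
  shift [-0.0, -1.8, 6.5] turn [0.003, -0.0, 0.004] rows 1
```

View pics/i_side.png

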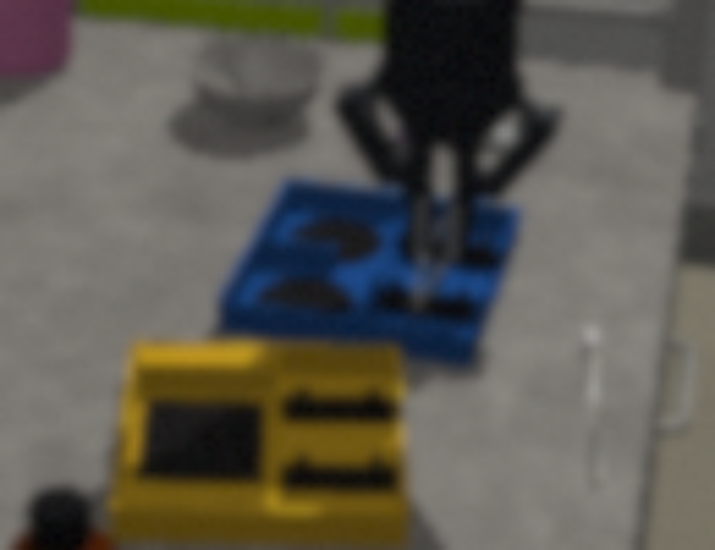

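View pics/i_top.png

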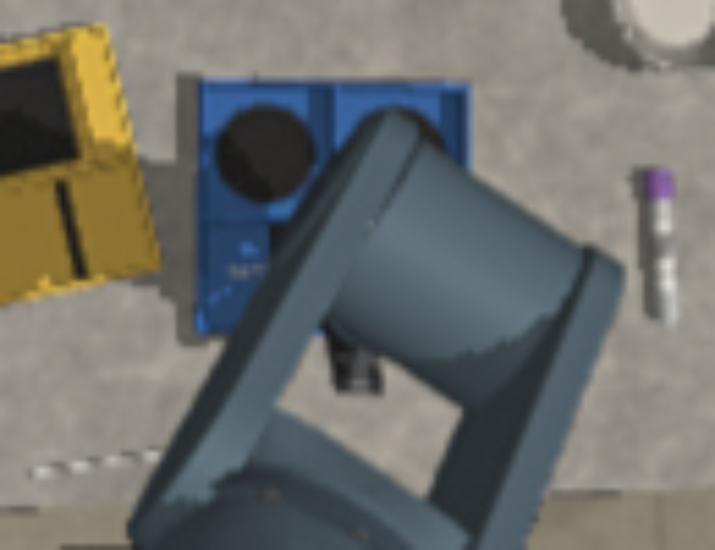

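```bash
python3 -m jog '[[[0,-1,4],[0,0,0],0],[[0,-1,6],[0,0,0],0],[[0,-1,6],[0,0,0],0],[[0,-1,6],[0,0,0],0]]'
python3 -c "
from m import *
print(onplane('side',[[296.4,176.4]],.025)*1000)"
```

```text
time_s: 8.6
eef_pos: [0.4257, -0.1637, 0.0006]
eef_rot: [0.001, 0.723, 0.691, 0.001]
wrist_force: [0.0, -0.2, -0.0]
opening: 0.121
[[424.53108763 -96.8096878   25.        ]]
```

```bash
python3 -m jog '[[[0,0,1.5],[0,0,0],0],[[0,0,3],[0,0,0],0],[[0,0,3],[0,0,0],0],[[0,0,3],[0,0,0],0]]'
```

```text
time_s: 8.93
eef_pos: [0.4261, -0.1639, -0.0007]
eef_rot: [0.001, 0.723, 0.691, 0.001]
wrist_force: [-7.3, 4.2, 22.5]
opening: 0.12
```

```bash
python3 -m jog '[[[0,0,-1],[0,0,0],0.12],[[0,0,-1],[0,0,0],0.2],[[0,0,-1],[0,0,0],0.3],[[0,0,-1],[0,0,0],0.35],[[0,0,-1],[0,0,0],0.35],[[0,0,-20],[0,0,0],0.35],[[0,0,-55],[0,0,0],0.35],[[0,0,-90],[0,0,0],0.35],[[0,0,-90],[0,0,0],0.35],[[0,0,-90],[0,0,0],0.35]]'
python3 -c "
from m import *
plan(435.8,-362,60,90.6)
p,d=camera('side'); cv2.imwrite('pics/j.png',cv2.resize((p[120:220,220:350])[:,:,::-1],None,fx=5.5,fy=5.5))
"
```

```text
time_s: 9.77
eef_pos: [0.4274, -0.1651, 0.0913]
eef_rot: [0.003, 0.723, 0.691, 0.001]
wrist_force: [-0.2, 1.4, -0.7]
opening: 0.349
t 9.77 pos [ 427.4 -165.1   91.3] jaw -2.6 op 0.349 F [-0.2  1.4 -0.7] q6 -0.59
  shift [-196.3, 17.0, 31.9] turn [0.008, -0.003, 1.515] rows 13
```

View pics/j.png

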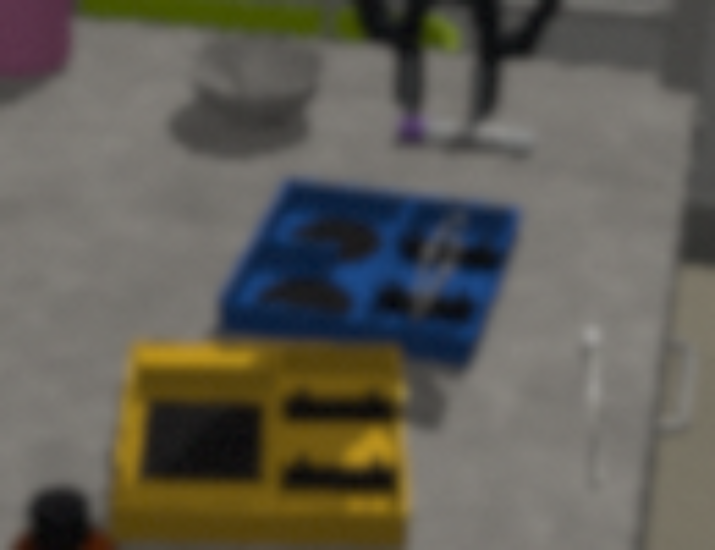

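```bash
python3 -m jog '[[[-20,2,0],[0,0,0.12],0.35],[[-40,4,5],[0,0,0.24],0.35],[[-60,6,10],[0,0,0.36],0.35],[[-80,8,10],[0,0,0.48],0.35],[[-100,9,10],[0,0,0.6],0.35],[[-120,11,10],[0,0,0.72],0.35],[[-140,13,10],[0,0,0.84],0.35],[[-160,14,10],[0,0,0.96],0.35],[[-180,16,10],[0,0,1.08],0.35],[[-196,17,10],[0,0,1.2],0.35],[[-196,17,25],[0,0,1.32],0.35],[[-196,17,40],[0,0,1.44],0.35],[[-196,17,50],[0,0,1.515],0.35],[[-196,17,50],[0,0,1.515],0.35],[[-196,17,50],[0,0,1.515],0.35]]'
python3 -c "
from m import *
plan(435.8,-362,-10,90.6)
for n in('side','top'):
  p,d=camera(n); cv2.imwrite('pics/k_%s.png'%n,cv2.resize((p[90:170,240:350] if n=='side' else p[170:260,300:420])[:,:,::-1],None,fx=6,fy=6))
"
```

```text
time_s: 11.07
eef_pos: [0.4333, -0.3593, 0.0376]
eef_rot: [-0.001, 1.0, 0.007, 0.001]
wrist_force: [-0.2, 0.1, 0.3]
opening: 0.349
t 11.07 pos [ 433.3 -359.3   37.6] jaw -89.2 op 0.349 F [-0.2  0.1  0.3] q6 0.65
  shift [2.4, 2.8, 47.6] turn [-0.003, -0.001, 0.003] rows 2
```

View pics/k_side.png

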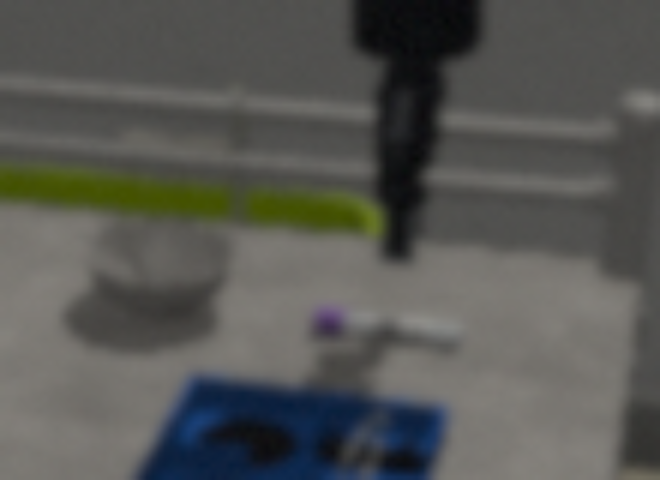

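View pics/k_top.png

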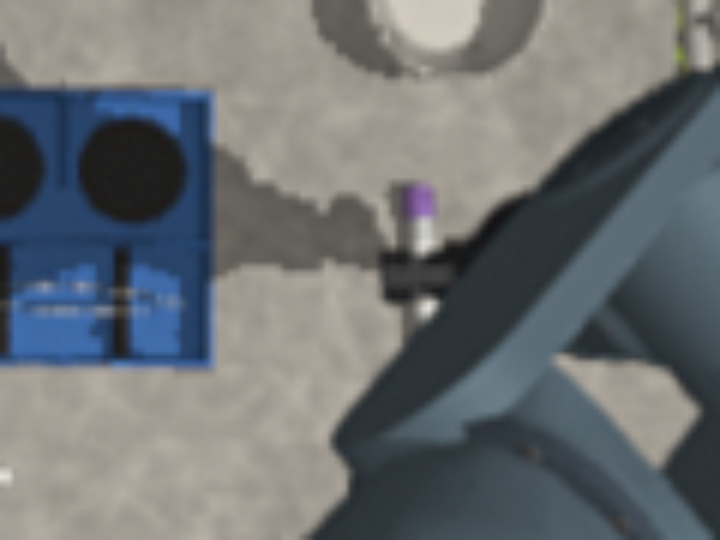

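```bash
python3 -m jog '[[[2,2,25],[0,0,0],0.35],[[2,2,45],[0,0,0],0.35],[[2,2,52],[0,0,0],0.35],[[2,2,52],[0,0,0],0.35],[[2,2,52],[0,0,0],0.2],[[2,2,52],[0,0,0],0],[[2,2,52],[0,0,0],0],[[2,2,52],[0,0,0],0],[[2,2,52],[0,0,0],0],[[2,2,52],[0,0,0],0]]'

```

```text
time_s: 12.0
eef_pos: [0.4373, -0.3633, -0.0114]
eef_rot: [0.001, 1.0, 0.007, 0.002]
wrist_force: [-0.2, -0.1, 4.3]
opening: 0.091
```

```bash
python3 -c "
from m import *
plan(436,-363,-14,90.6)
for n in('side','top'):
  p,d=camera(n); cv2.imwrite('pics/l_%s.png'%n,cv2.resize((p[110:160,270:340] if n=='side' else p[190:240,345:395])[:,:,::-1],None,fx=10,fy=10))
"
```

```text
t 12.00 pos [ 437.3 -363.3  -11.4] jaw -89.2 op 0.091 F [-0.2 -0.1  4.3] q6 0.65
  shift [-1.3, -0.3, 2.6] turn [0.002, -0.005, 0.003] rows 1
```

View pics/l_side.png

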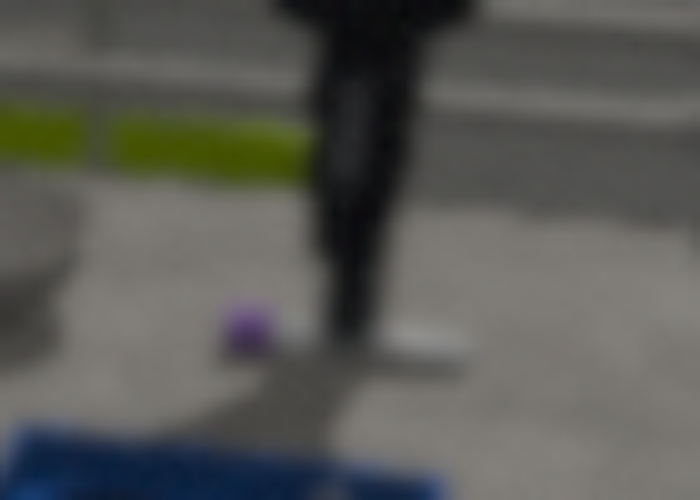

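```bash
python3 -m jog '[[[-1,0,-2],[0,0,0],0.25],[[-1,0,0],[0,0,0],0.25],[[-1,0,4],[0,0,0],0.25],[[-1,0,6],[0,0,0],0.25],[[-1,0,6],[0,0,0],0.25],[[-1,0,5],[0,0,0],0.1],[[-1,0,5],[0,0,0],0],[[-1,0,5],[0,0,0],0],[[-1,0,5],[0,0,0],0],[[-1,0,5],[0,0,0],0]]'

```

```text
time_s: 12.93
eef_pos: [0.4363, -0.3634, -0.0163]
eef_rot: [0.001, 1.0, 0.007, 0.002]
wrist_force: [-0.6, -0.6, 0.4]
opening: 0.114
```

```bash
python3 -m jog '[[[0,0,-30],[0,0,0],0.0],[[0,0,-65],[0,0,0],0.0],[[0,0,-100],[0,0,0],0.0],[[0,0,-105],[0,0,0],0.0],[[0,0,-105],[0,0,0],0.0]]'
python3 -c "
from m import *
plan(449.9,18.1,60,11.35)
p,d=camera('side'); cv2.imwrite('pics/m_side.png',cv2.resize((p[80:180,240:350])[:,:,::-1],None,fx=6,fy=6))
"
```

```text
time_s: 13.35
eef_pos: [0.4375, -0.3653, 0.0921]
eef_rot: [0.004, 1.0, 0.007, 0.005]
wrist_force: [0.5, -0.8, -0.2]
opening: 0.117
t 13.35 pos [ 437.5 -365.3   92.1] jaw -89.2 op 0.117 F [ 0.5 -0.8 -0.2] q6 0.65
  shift [17.2, -383.4, 29.4] turn [0.013, 0.0, -1.756] rows 15
```

View pics/m_side.png

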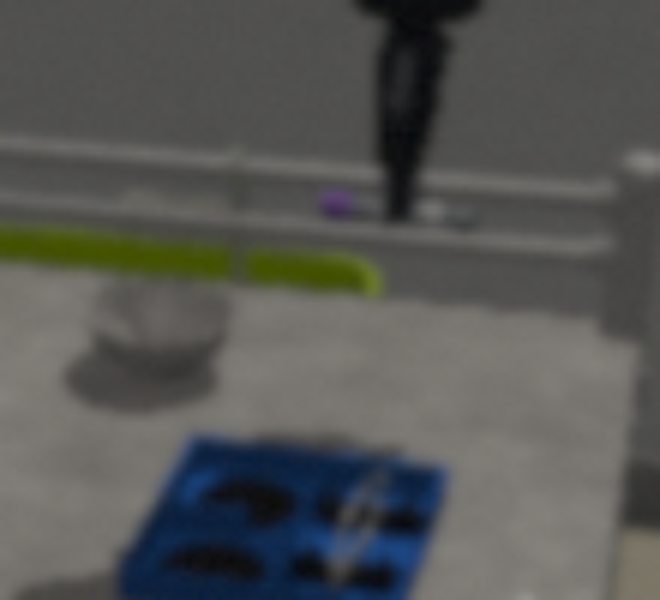

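```bash
python3 -m jog '[[[1,-26,0],[0,0,-0.12],0],[[2,-52,0],[0,0,-0.24],0],[[3,-78,0],[0,0,-0.36],0],[[4,-104,0],[0,0,-0.48],0],[[5,-130,0],[0,0,-0.6],0],[[6,-156,0],[0,0,-0.72],0],[[8,-182,0],[0,0,-0.84],0],[[9,-208,0],[0,0,-0.96],0],[[10,-234,0],[0,0,-1.08],0],[[11,-260,0],[0,0,-1.2],0],[[12,-286,0],[0,0,-1.32],0],[[13,-312,0],[0,0,-1.44],0],[[14,-338,0],[0,0,-1.56],0],[[16,-364,10],[0,0,-1.68],0],[[17,-383,30],[0,0,-1.756],0],[[17,-383,40],[0,0,-1.756],0],[[17,-383,50],[0,0,-1.756],0],[[17,-383,60],[0,0,-1.756],0],[[17,-383,60],[0,0,-1.756],0]]'
python3 -c "
from m import *
plan(449.9,18.1,2,11.35)
p,d=camera('side'); cv2.imwrite('pics/n_side.png',cv2.resize((p[140:240,220:320])[:,:,::-1],None,fx=6,fy=6))
"
```

```text
time_s: 14.98
eef_pos: [0.4468, 0.0186, 0.0258]
eef_rot: [0.002, 0.634, 0.773, -0.001]
wrist_force: [0.4, 0.8, -0.2]
opening: 0.115
t 14.98 pos [446.8  18.6  25.8] jaw 11.2 op 0.115 F [ 0.4  0.8 -0.2] q6 -0.42
  shift [-1.0, 2.9, 23.9] turn [0.001, 0.004, -0.002] rows 1
```

View pics/n_side.png

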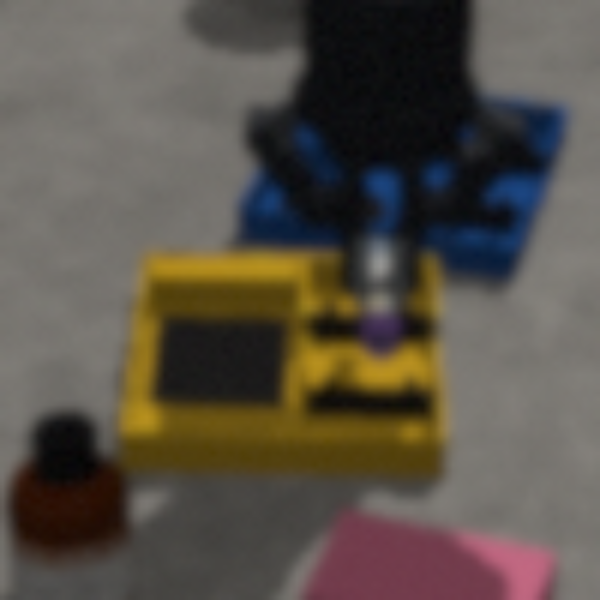

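```bash
python3 -m jog '[[[-1,3,12],[0,0,0],0],[[-1,3,20],[0,0,0],0],[[-1,2,24],[0,0,0],0],[[-1,2,25],[0,0,0],0],[[-1,2,25],[0,0,0],0]]'
python3 -c "
from m import *
plan(449.9,18.1,0,11.35)"
```

```text
time_s: 15.45
eef_pos: [0.4495, 0.0175, 0.0019]
eef_rot: [0.002, 0.635, 0.773, -0.0]
wrist_force: [-0.4, -0.2, 0.1]
opening: 0.12
t 15.45 pos [449.5  17.5   1.9] jaw 11.2 op 0.120 F [-0.4 -0.2  0.1] q6 -0.42
  shift [0.5, 0.5, 1.9] turn [0.002, 0.004, -0.003] rows 1
```

```bash
python3 -m jog '[[[0,0,1],[0,0,0],0],[[0,0,2.5],[0,0,0],0],[[0,0,2.5],[0,0,0],0],[[0,0,2.5],[0,0,0],0.08]]'; python3 -m jog '[[[0,0,0],[0,0,0],0.15],[[0,0,0],[0,0,0],0.2],[[0,0,-1],[0,0,0],0.3],[[0,0,-3],[0,0,0],0.35],[[0,0,-5],[0,0,0],0.35],[[0,0,-30],[0,0,0],0.35],[[0,0,-65],[0,0,0],0.35],[[0,0,-100],[0,0,0],0.35],[[0,0,-100],[0,0,0],0.35],[[0,0,-100],[0,0,0],0.35]]'
python3 -c "
from m import *
plan(542.5,205,100,0)
p,d=camera('side'); cv2.imwrite('pics/o_side.png',cv2.resize((p[140:240,220:320])[:,:,::-1],None,fx=6,fy=6))
"
```

```text
time_s: 15.78
eef_pos: [0.4496, 0.0175, -0.0004]
eef_rot: [0.002, 0.635, 0.773, -0.0]
wrist_force: [0.9, 0.4, 0.3]
opening: 0.112
time_s: 16.62
eef_pos: [0.4514, 0.0174, 0.1021]
eef_rot: [0.005, 0.635, 0.773, 0.001]
wrist_force: [-0.6, 0.5, -0.3]
opening: 0.348
t 16.62 pos [451.4  17.4 102.1] jaw 11.2 op 0.348 F [-0.6  0.5 -0.3] q6 -0.42
  shift [166.3, 125.8, 2.0] turn [0.008, 0.006, 0.196] rows 6
```

View pics/o_side.png

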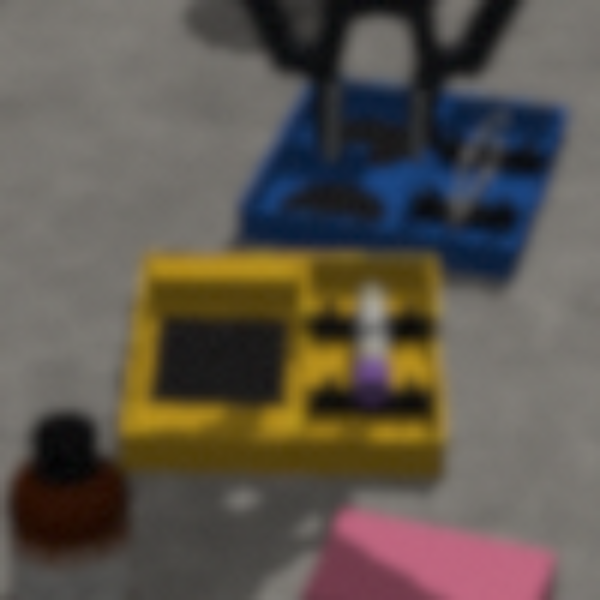

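```bash
python3 -m jog '[[[27,21,0],[0,0,0.05],1],[[55,42,0],[0,0,0.1],1],[[83,63,0],[0,0,0.15],1],[[111,84,0],[0,0,0.196],1],[[139,105,0],[0,0,0.196],1],[[166,126,0],[0,0,0.196],1],[[166,126,0],[0,0,0.196],1],[[166,126,0],[0,0,0.196],1]]'
python3 -c "
from m import *
plan(542.5,204.5,6,0)
for n in('side','top'):
  p,d=camera(n); cv2.imwrite('pics/p_%s.png'%n,cv2.resize((p[150:260,190:310] if n=='side' else p[150:230,150:250])[:,:,::-1],None,fx=5,fy=5))
"
```

```text
time_s: 17.33
eef_pos: [0.54, 0.2063, 0.0977]
eef_rot: [0.002, 0.706, 0.708, -0.001]
wrist_force: [-1.0, 0.2, -0.6]
opening: 1.002
t 17.33 pos [540.  206.3  97.7] jaw 0.1 op 1.002 F [-1.   0.2 -0.6] q6 0.16
  shift [-1.4, 2.3, 91.7] turn [0.002, 0.005, 0.002] rows 3
```

View pics/p_side.png

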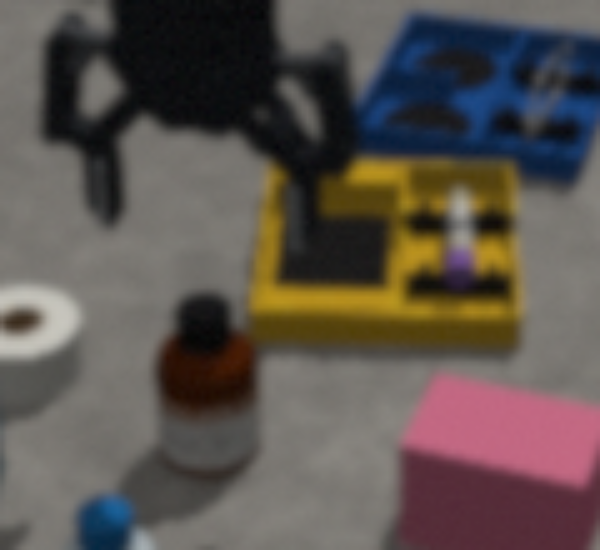

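View pics/p_top.png

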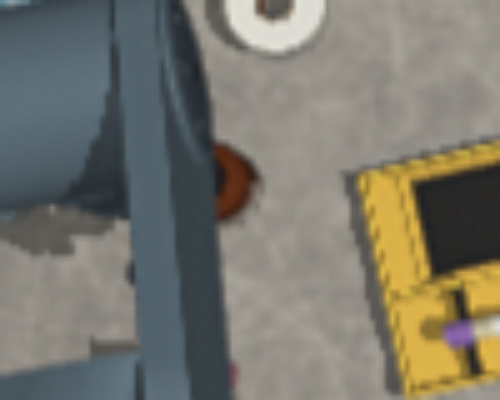

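```bash
python3 -c "
from m import *
print(project('side',np.array([[492,206,125],[588,206,125]])/1000))
print(onplane('side',[[231,211]],.09)*1000, project('side',np.array([[542.5,205,90],[542.5,205,0]])/1000))
"
```

```text
[[249.79839265 200.47035569]
 [211.38772786 195.3119451 ]]
[[538.44431245 210.78273178  90.        ]] [[230.09734962 209.42948716]
 [231.48543972 238.18557125]]
```

```bash
python3 -m jog '[[[0,2,30],[0,0,0],1],[[0,2,60],[0,0,0],1],[[0,2,85],[0,0,0],1],[[0,2,92],[0,0,0],1],[[0,2,92],[0,0,0],1],[[0,2,92],[0,0,0],1]]'
python3 -c "
from m import *
plan(542,206.5,6,0)
p,d=camera('side'); cv2.imwrite('pics/q_side.png',cv2.resize((p[150:260,180:300])[:,:,::-1],None,fx=5,fy=5))
"
```

```text
time_s: 17.93
eef_pos: [0.5419, 0.2034, 0.0066]
eef_rot: [0.002, 0.707, 0.707, -0.001]
wrist_force: [0.9, -0.7, 0.2]
opening: 1.001
t 17.93 pos [541.9 203.4   6.6] jaw -0.1 op 1.001 F [ 0.9 -0.7  0.2] q6 0.16
  shift [3.1, 0.1, 0.6] turn [0.002, 0.005, -0.001] rows 1
```

View pics/q_side.png

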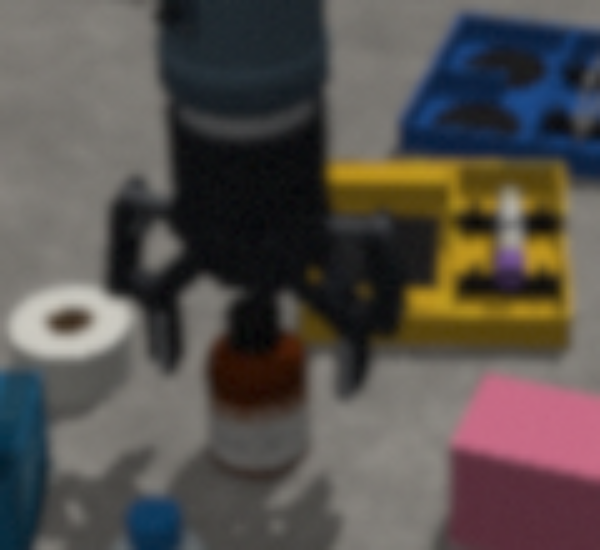

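```bash
python3 -m jog '[[[2,0,0],[0,0,0],0.8],[[2,0,0],[0,0,0],0.5],[[2,0,0],[0,0,0],0.3],[[2,0,0],[0,0,0],0.3],[[2,0,0],[0,0,0],0.3],[[2,0,0],[0,0,0],0.3],[[2,0,0],[0,0,0],0.3]]'
python3 -m jog '[[[0,0,-15],[0,0,0],0.3],[[0,0,-40],[0,0,0],0.3],[[0,0,-65],[0,0,0],0.3],[[0,0,-65],[0,0,0],0.3],[[0,0,-65],[0,0,0],0.3]]'
python3 -c "
from m import *
plan(495,-206,73,-2.8)
plan(495,-206,12,-2.8)
p,d=camera('side'); cv2.imwrite('pics/r_side.png',cv2.resize((p[120:260,180:300])[:,:,::-1],None,fx=4,fy=4))
"
```

```text
time_s: 18.57
eef_pos: [0.5441, 0.2061, 0.0095]
eef_rot: [0.004, 0.707, 0.707, 0.001]
wrist_force: [-0.1, 0.1, 7.1]
opening: 0.6
time_s: 18.98
eef_pos: [0.5453, 0.2067, 0.0766]
eef_rot: [0.005, 0.707, 0.707, 0.003]
wrist_force: [0.9, -0.3, -0.7]
opening: 0.596
t 18.98 pos [545.3 206.7  76.6] jaw -0.0 op 0.596 F [ 0.9 -0.3 -0.7] q6 0.17
  shift [-412.7, -50.3, 4.6] turn [0.011, 0.003, 0.049] rows 10
t 18.98 pos [545.3 206.7  76.6] jaw -0.0 op 0.596 F [ 0.9 -0.3 -0.7] q6 0.17
  shift [-412.5, -50.9, 65.6] turn [0.011, 0.003, 0.049] rows 11
```

View pics/r_side.png

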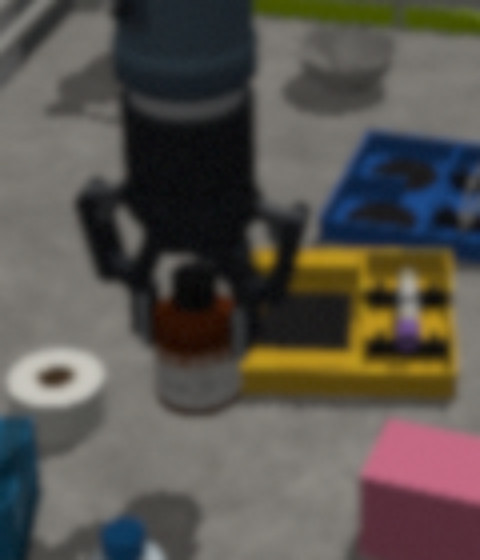

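```bash
python3 -m jog '[[[-20,-3,0],[0,0,0],0.3],[[-55,-7,0],[0,0,0.01],0.3],[[-90,-11,0],[0,0,0.02],0.3],[[-125,-15,0],[0,0,0.02],0.3],[[-160,-19,0],[0,0,0.03],0.3],[[-195,-24,0],[0,0,0.03],0.3],[[-230,-28,0],[0,0,0.04],0.3],[[-265,-32,0],[0,0,0.05],0.3],[[-300,-36,0],[0,0,0.05],0.3],[[-335,-41,0],[0,0,0.05],0.3],[[-370,-45,0],[0,0,0.05],0.3],[[-400,-49,0],[0.01,0,0.05],0.3],[[-413,-50,10],[0.01,0,0.05],0.3],[[-413,-50,25],[0.01,0,0.05],0.3],[[-413,-50,30],[0.01,0,0.05],0.3],[[-413,-50,30],[0.01,0,0.05],0.3]]'
python3 -c "
from m import *
plan(495,-206,14,-2.8)
for n in('side','top'):
  p,d=camera(n); cv2.imwrite('pics/s_%s.png'%n,cv2.resize((p[90:210,220:340] if n=='side' else p[150:250,270:370])[:,:,::-1],None,fx=5,fy=5))
"
```

```text
time_s: 20.37
eef_pos: [0.4918, -0.2046, 0.0432]
eef_rot: [-0.003, 0.725, 0.689, -0.003]
wrist_force: [-0.0, 0.4, -0.6]
opening: 0.597
t 20.37 pos [ 491.8 -204.6   43.2] jaw -2.9 op 0.597 F [-0.   0.4 -0.6] q6 -0.56
  shift [-1.2, 3.5, 29.2] turn [-0.007, 0.0, -0.002] rows 1
```

View pics/s_side.png

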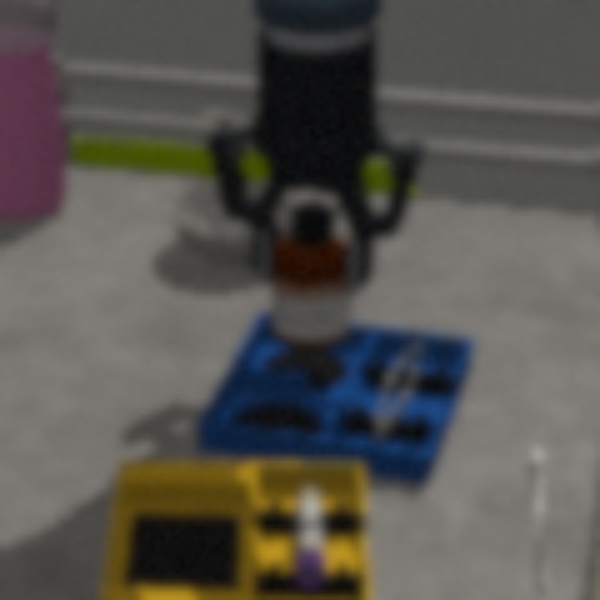

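View pics/s_top.png

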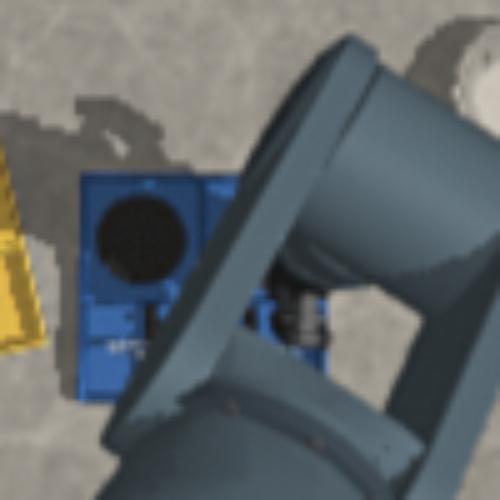

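Well lined up; lower.

```bash
python3 -m jog '[[[-1,3,10],[0,0,0],0.3],[[-1,3,20],[0,0,0],0.3],[[-1,3,27],[0,0,0],0.3],[[-1,2,29],[0,0,0],0.3],[[-1,2,29],[0,0,0],0.3]]'
```

```text
time_s: 20.88
eef_pos: [0.4944, -0.2056, 0.0152]
eef_rot: [-0.002, 0.724, 0.69, -0.003]
wrist_force: [-0.1, -0.8, -0.6]
opening: 0.598
```

```bash
python3 -m jog '[[[0,0,2],[0,0,0],0.3],[[0,0,3.5],[0,0,0],0.3],[[0,0,3.5],[0,0,0],0.3],[[0,0,3.5],[0,0,0],0.3]]'
```

```text
time_s: 21.22
eef_pos: [0.4945, -0.2057, 0.0127]
eef_rot: [-0.002, 0.724, 0.69, -0.003]
wrist_force: [-2.7, 1.9, 5.8]
opening: 0.598
```

```bash
python3 -m jog '[[[0,0,0],[0,0,0],0.65],[[0,0,0],[0,0,0],0.75],[[0,0,0],[0,0,0],0.9],[[0,0,0],[0,0,0],0.9],[[0,0,-25],[0,0,0],0.9],[[0,0,-60],[0,0,0],0.9],[[0,0,-90],[0,0,0],0.9],[[0,0,-90],[0,0,0],0.9]]'
python3 -c "
from m import *
plan(542.5,351,100,0)
for n in('side',):
  p,d=camera(n); cv2.imwrite('pics/u_%s.png'%n,cv2.resize((p[90:210,220:340] if n=='side' else p[150:250,270:370])[:,:,::-1],None,fx=5,fy=5))
"
```

```text
time_s: 21.88
eef_pos: [0.4989, -0.2081, 0.109]
eef_rot: [0.004, 0.724, 0.69, -0.002]
wrist_force: [1.5, -1.1, 1.0]
opening: 0.898
t 21.88 pos [ 498.9 -208.1  109. ] jaw -2.8 op 0.898 F [ 1.5 -1.1  1. ] q6 -0.56
  shift [560.6, 16.4, 5.0] turn [0.003, 0.007, -0.049] rows 14
```

View pics/u_side.png

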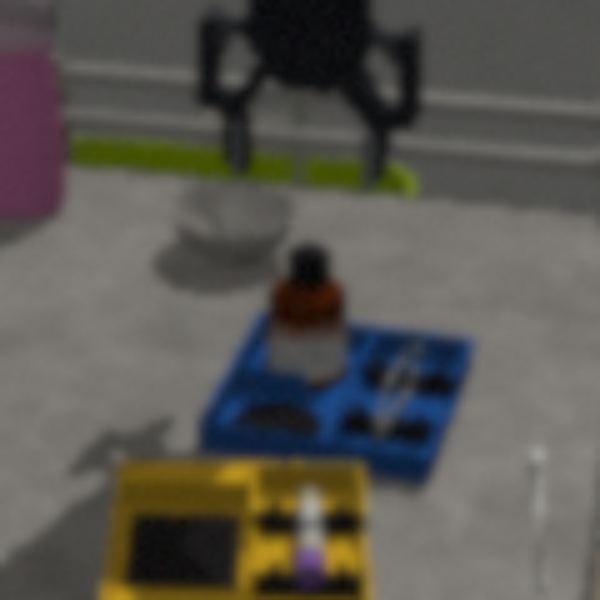

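```bash
python3 -m jog '[[[40,1,0],[0,0,0],1],[[80,2,0],[0,0,-0.01],1],[[120,4,0],[0,0,-0.02],1],[[160,5,0],[0,0,-0.03],1],[[200,6,0],[0,0,-0.04],1],[[240,7,0],[0,0,-0.05],1],[[280,8,0],[0,0,-0.05],1],[[320,9,0],[0,0,-0.05],1],[[360,11,0],[0,0,-0.05],1],[[400,12,0],[0,0,-0.05],1],[[440,13,0],[0,0,-0.05],1],[[480,14,0],[0,0,-0.05],1],[[520,15,0],[0,0,-0.05],1],[[561,17,5],[0,0,-0.05],1],[[561,17,10],[0,0,-0.05],1],[[561,17,10],[0,0,-0.05],1],[[561,17,10],[0,0,-0.05],1]]'
python3 -c "
from m import *
plan(542.5,351,4,0)
for n in('side','top'):
  p,d=camera(n); cv2.imwrite('pics/v_%s.png'%n,cv2.resize((p[180:300,150:270] if n=='side' else p[150:250,270:370])[:,:,::-1],None,fx=5,fy=5))
"
```

```text
time_s: 23.35
eef_pos: [0.5405, 0.3516, 0.0912]
eef_rot: [0.002, 0.706, 0.708, -0.004]
wrist_force: [-1.0, -0.2, 0.7]
opening: 0.995
t 23.35 pos [540.5 351.6  91.2] jaw 0.1 op 0.995 F [-1.  -0.2  0.7] q6 0.40
  shift [0.0, 2.2, 87.1] turn [-0.003, 0.007, 0.002] rows 3
```

View pics/v_side.png

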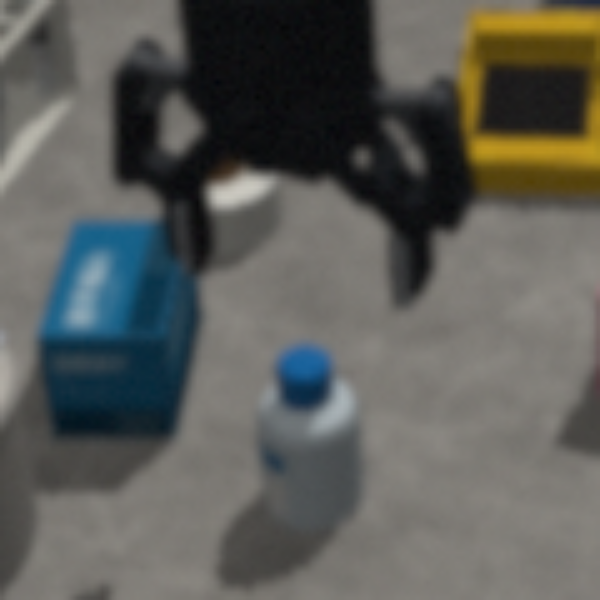

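View pics/v_top.png

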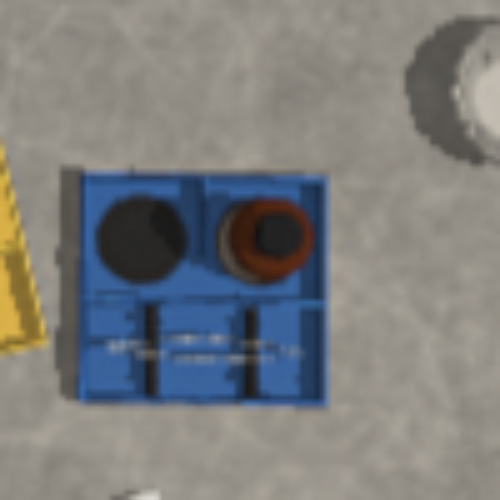

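```bash
python3 -m jog '[[[0,2,30],[0,0,0],1],[[0,2,60],[0,0,0],1],[[0,2,80],[0,0,0],1],[[0,2,87],[0,0,0],1],[[0,2,87],[0,0,0],1],[[0,2,87],[0,0,0],0.8],[[0,2,87],[0,0,0],0.5],[[0,2,87],[0,0,0],0.2],[[0,2,87],[0,0,0],0.2],[[0,2,87],[0,0,0],0.2],[[0,2,87],[0,0,0],0.2],[[0,2,87],[0,0,0],0.2],[[0,2,87],[0,0,0],0.2]]'
python3 -c "
from m import *
plan(499,-129,70,-2.8)
p,d=camera('side'); cv2.imwrite('pics/w_side.png',cv2.resize((p[180:300,150:270])[:,:,::-1],None,fx=5,fy=5))
"
```

```text
time_s: 24.53
eef_pos: [0.5451, 0.3509, 0.0078]
eef_rot: [0.003, 0.707, 0.707, -0.001]
wrist_force: [0.5, -0.7, 6.8]
opening: 0.515
t 24.53 pos [545.1 350.9   7.8] jaw 0.0 op 0.515 F [ 0.5 -0.7  6.8] q6 0.40
  shift [-480.2, -46.1, -59.7] turn [0.002, 0.005, 0.049] rows 12
```

View pics/w_side.png

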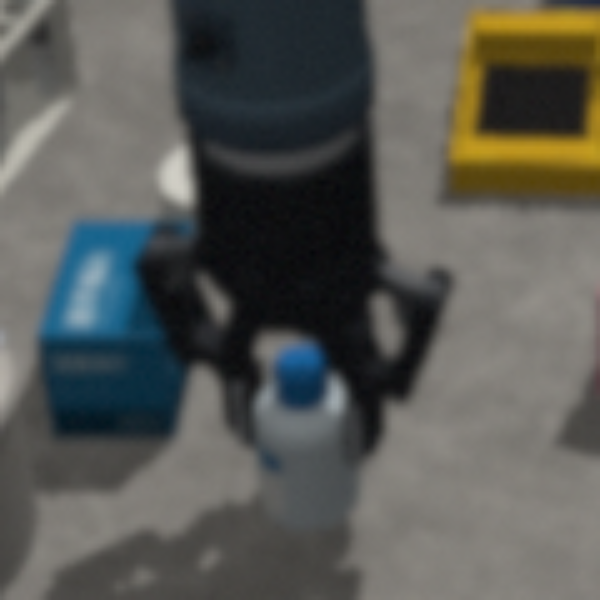

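```bash
python3 -m jog '[[[0,0,-25],[0,0,0],0.2],[[0,0,-60],[0,0,0],0.2],[[-30,-3,-65],[0,0,0],0.2],[[-65,-6,-65],[0,0,0],0.2],[[-100,-10,-65],[0,0,0.01],0.2],[[-137,-13,-65],[0,0,0.02],0.2],[[-174,-16,-65],[0,0,0.03],0.2],[[-211,-20,-65],[0,0,0.04],0.2],[[-248,-24,-65],[0,0,0.05],0.2],[[-285,-27,-65],[0,0,0.05],0.2],[[-322,-31,-65],[0,0,0.05],0.2],[[-360,-35,-65],[0,0,0.05],0.2],[[-397,-38,-65],[0,0,0.05],0.2],[[-434,-42,-65],[0,0,0.05],0.2],[[-465,-45,-60],[0,0,0.05],0.2],[[-480,-46,-50],[0,0,0.05],0.2],[[-480,-46,-40],[0,0,0.05],0.2],[[-480,-46,-35],[0,0,0.05],0.2],[[-480,-46,-35],[0,0,0.05],0.2]]'
python3 -c "
from m import *
plan(499,-129,13,-2.8)
p,d=camera('side'); cv2.imwrite('pics/x_side.png',cv2.resize((p[90:210,220:340])[:,:,::-1],None,fx=5,fy=5))
"
```

```text
time_s: 26.17
eef_pos: [0.4979, -0.1276, 0.0439]
eef_rot: [0.001, 0.724, 0.689, -0.001]
wrist_force: [0.1, 0.9, -2.0]
opening: 0.509
t 26.17 pos [ 497.9 -127.6   43.9] jaw -2.8 op 0.509 F [ 0.1  0.9 -2. ] q6 -0.43
  shift [-1.2, 1.1, 30.9] turn [-0.0, 0.004, -0.001] rows 1
```

View pics/x_side.png

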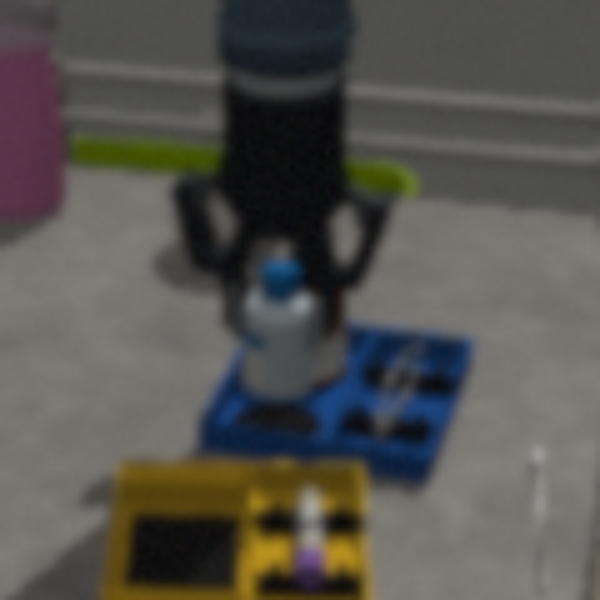

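```bash
python3 -m jog '[[[-1,1,10],[0,0,0],0.2],[[-1,1,20],[0,0,0],0.2],[[-1,1,28],[0,0,0],0.2],[[-1,1,30],[0,0,0],0.2],[[-1,1,30],[0,0,0],0.2],[[-1,1,30],[0,0,0],0.2]]'
python3 -m jog '[[[0,0,1.5],[0,0,0],0.2],[[0,0,3],[0,0,0],0.2],[[0,0,3],[0,0,0],0.2],[[0,0,3],[0,0,0],0.2]]'
```

```text
time_s: 26.72
eef_pos: [0.4994, -0.1284, 0.0143]
eef_rot: [0.001, 0.724, 0.69, -0.001]
wrist_force: [-0.0, 0.6, -1.6]
opening: 0.514
time_s: 27.05
eef_pos: [0.4994, -0.1285, 0.0114]
eef_rot: [0.001, 0.724, 0.69, -0.001]
wrist_force: [1.3, -0.3, -1.8]
opening: 0.513
```

```bash
python3 -m jog '[[[0,0,1],[0,0,0],0.2],[[0,0,2],[0,0,0],0.2],[[0,0,2],[0,0,0],0.2]]'
```

```text
time_s: 27.3
eef_pos: [0.4997, -0.1286, 0.0108]
eef_rot: [0.002, 0.724, 0.69, -0.001]
wrist_force: [-5.0, 2.4, 11.6]
opening: 0.512
```

```bash
python3 -m jog '[[[0,0,-0.5],[0,0,0],0.58],[[0,0,-0.5],[0,0,0],0.7],[[0,0,-0.5],[0,0,0],0.85],[[0,0,-0.5],[0,0,0],0.85],[[0,0,-25],[0,0,0],0.9],[[0,0,-60],[0,0,0],0.9],[[0,0,-90],[0,0,0],0.9],[[0,0,-90],[0,0,0],0.9]]'
python3 -c "
from m import *
plan(657,294.7,100,13.5)
for n in('side',):
  p,d=camera(n); cv2.imwrite('pics/y_%s.png'%n,cv2.resize((p[90:210,220:340] if n=='side' else p[150:250,270:370])[:,:,::-1],None,fx=5,fy=5))
Ct=cloud('top',np.load('pics/top0.npz')['d']); m=Ct[:,:,2]>.05; m[:110]=0;m[165:]=0;m[:,:95]=0;m[:,139:]=0
print('jar',np.percentile(Ct[m]*1000,[1,99],axis=0))
"
```

```text
time_s: 27.97
eef_pos: [0.5037, -0.1302, 0.1068]
eef_rot: [0.006, 0.724, 0.69, 0.0]
wrist_force: [1.2, 0.4, 0.9]
opening: 0.901
t 27.97 pos [ 503.7 -130.2  106.8] jaw -2.8 op 0.901 F [1.2 0.4 0.9] q6 -0.43
  shift [431.9, 132.6, 4.6] turn [0.009, 0.01, -0.284] rows 11
jar [[647.8990813  367.50722609  52.62351924]
 [787.34238913 503.5758042  117.91294229]]
```

View pics/y_side.png

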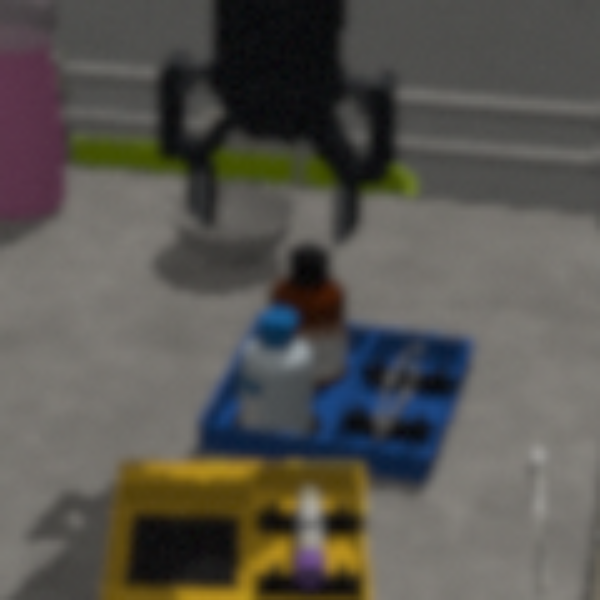

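```bash
python3 -m jog '[[[38,11,0],[0,0,-0.02],1],[[76,23,0],[0,0,-0.05],1],[[114,35,0],[0,0,-0.08],1],[[152,46,0],[0,0,-0.1],1],[[190,58,0],[0,0,-0.13],1],[[228,70,0],[0,0,-0.15],1],[[266,81,0],[0,0,-0.18],1],[[304,93,0],[0,0,-0.2],1],[[342,105,0],[0,0,-0.23],1],[[380,116,0],[0,0,-0.25],1],[[418,128,0],[0,0,-0.284],1],[[432,133,5],[0,0,-0.284],1],[[432,133,5],[0,0,-0.284],1],[[432,133,5],[0,0,-0.284],1]]'
python3 -c "
from m import *
plan(657,294.7,4,13.5)
for n in('side','top'):
  p,d=camera(n); np.savez('pics/z_%s.npz'%n,p=p,d=d); cv2.imwrite('pics/z_%s.png'%n,cv2.resize((p[160:290,130:260] if n=='side' else p[160:240,210:350])[:,:,::-1],None,fx=5,fy=5))
"
```

```text
time_s: 29.18
eef_pos: [0.6546, 0.2958, 0.0944]
eef_rot: [0.004, 0.618, 0.786, -0.002]
wrist_force: [0.0, -1.1, -0.0]
opening: 1.001
t 29.18 pos [654.6 295.8  94.4] jaw 13.6 op 1.001 F [ 0.  -1.1 -0. ] q6 0.03
  shift [-0.8, 2.0, 90.4] turn [0.001, 0.009, 0.002] rows 3
```

View pics/z_side.png

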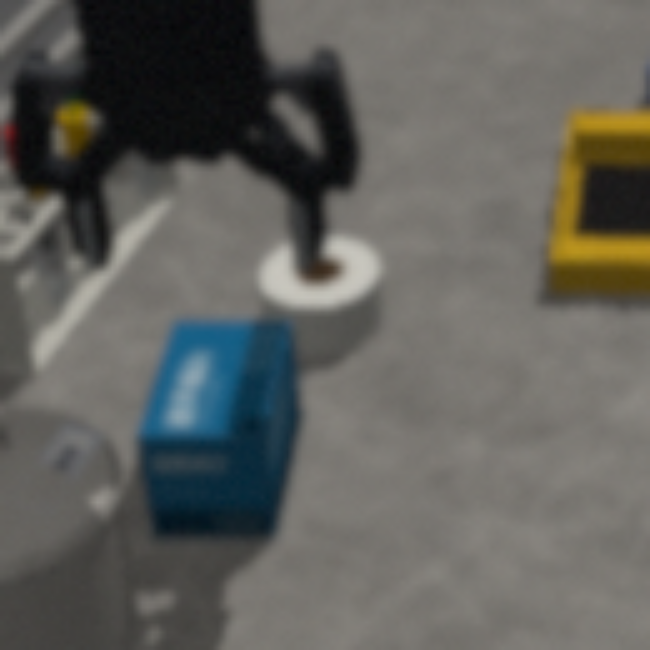

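View pics/z_top.png

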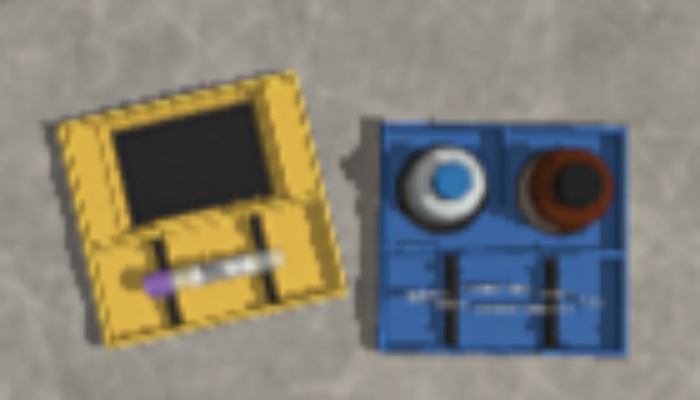

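```bash
python3 -m jog '[[[-1,2,30],[0,0,0],1],[[-1,2,60],[0,0,0],1],[[-1,2,82],[0,0,0],1],[[-1,2,89],[0,0,0],1],[[-1,2,89],[0,0,0],1],[[-1,2,89],[0,0,0],0.8],[[-1,2,89],[0,0,0],0.5],[[-1,2,89],[0,0,0],0.3],[[-1,2,89],[0,0,0],0.3],[[-1,2,89],[0,0,0],0.3],[[-1,2,89],[0,0,0],0.3],[[-1,2,89],[0,0,0],0.3]]'
python3 -c "
from m import *
plan(520.5,32.3,70,11.35)
p,d=camera('side'); cv2.imwrite('pics/aa_side.png',cv2.resize((p[160:290,130:260])[:,:,::-1],None,fx=5,fy=5))
d=np.load('pics/z_top.npz');p=d['p'];C=cloud('top',d['d'])
hsv=cv2.cvtColor(p,cv2.COLOR_RGB2HSV); H,S,V=[hsv[:,:,i].astype(int) for i in range(3)]
O={'b':(465,-165.5,-.05),'y':(489.1,26,.198)}
def loc(t,w):
    x,y,a=O[t]; dx,dy=w[0]-x,w[1]-y; return np.round([dx*np.cos(a)+dy*np.sin(a),-dx*np.sin(a)+dy*np.cos(a)],1)
k,a,c=big((H>95)&(H<115)&(S>120)&(C[:,:,2]>.06),(285,180,312,212)); print('wcap',loc('b',onplane('top',c,.083)[0]*1000))
k,a,c=big((p.max(2)<60)&(C[:,:,2]>.075),(308,175,340,212)); print('bcap',loc('b',onplane('top',c,.093)[0]*1000), loc('b',np.median(C[k],0)*1000))
k,a,c=big((H>120)&(H<155)&(S>50),(230,205,250,225)); print('tubecap',a,c,loc('y',onplane('top',c,.024)[0]*1000))
print('tube end',loc('y',onplane('top',[[266,211.5]],.024)[0]*1000))
print('forc ends',loc('b',onplane('top',[[292,219]],.024)[0]*1000),loc('b',onplane('top',[[330.5,220.5]],.024)[0]*1000))
"
```

```text
time_s: 30.28
eef_pos: [0.6599, 0.2933, 0.0098]
eef_rot: [0.006, 0.619, 0.785, -0.0]
wrist_force: [0.6, -0.6, 6.7]
opening: 0.67
t 30.28 pos [659.9 293.3   9.8] jaw 13.5 op 0.670 F [ 0.6 -0.6  6.7] q6 0.03
  shift [-222.0, -195.9, -59.5] turn [0.007, 0.009, 0.037] rows 8
wcap [31.8 39.6]
bcap [ 31.  -35.7] [ 31.8 -35.2]
tubecap 26 [241.53846154 216.19230769] [-39.9  36.2]
tube end [-42.8 -42.9]
forc ends [-38.5  57.3] [-40.6 -64.9]
```

View pics/aa_side.png

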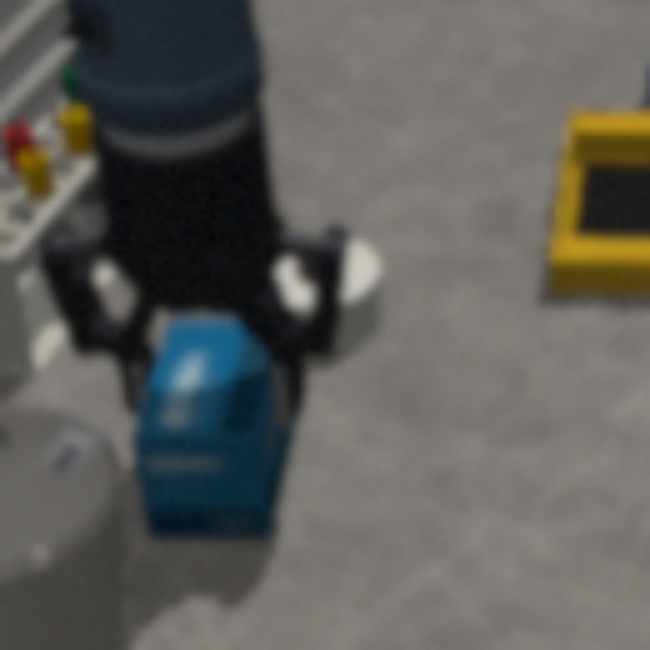

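```bash
python3 -m jog '[[[0,0,-25],[0,0,0],0.3],[[0,0,-55],[0,0,0],0.3],[[-10,-9,-65],[0,0,0],0.3],[[-35,-31,-65],[0,0,0],0.3],[[-62,-55,-65],[0,0,0.01],0.3],[[-89,-79,-65],[0,0,0.02],0.3],[[-116,-102,-65],[0,0,0.03],0.3],[[-143,-126,-65],[0,0,0.037],0.3],[[-170,-150,-65],[0,0,0.037],0.3],[[-197,-174,-65],[0,0,0.037],0.3],[[-222,-196,-65],[0,0,0.037],0.3],[[-222,-196,-55],[0,0,0.037],0.3],[[-222,-196,-45],[0,0,0.037],0.3],[[-222,-196,-35],[0,0,0.037],0.3],[[-222,-196,-35],[0,0,0.037],0.3],[[-222,-196,-35],[0,0,0.037],0.3]]'
python3 -c "
from m import *
plan(520.5,31.5,14,11.35)
p,d=camera('side'); cv2.imwrite('pics/bb_side.png',cv2.resize((p[110:240,200:330])[:,:,::-1],None,fx=4.5,fy=4.5))
"
```

```text
time_s: 31.67
eef_pos: [0.5202, 0.0332, 0.0444]
eef_rot: [0.005, 0.633, 0.774, -0.0]
wrist_force: [0.3, -0.3, -2.9]
opening: 0.664
t 31.67 pos [520.2  33.2  44.4] jaw 11.4 op 0.664 F [ 0.3 -0.3 -2.9] q6 -0.36
  shift [-1.4, -0.2, 30.5] turn [0.006, 0.008, 0.001] rows 1
```

View pics/bb_side.png

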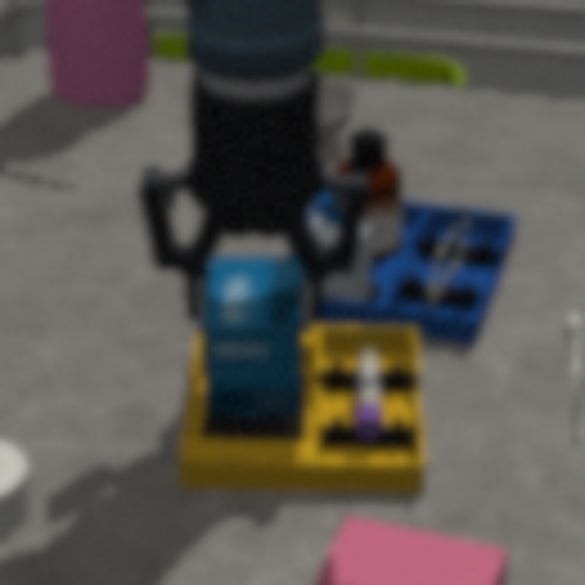

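```bash
python3 -m jog '[[[-1,0,10],[0,0,0],0.3],[[-1,0,20],[0,0,0],0.3],[[-1,0,28],[0,0,0],0.3],[[-1,0,29],[0,0,0],0.3],[[-1,0,29],[0,0,0],0.3],[[-1,0,29],[0,0,0],0.3]]'
python3 -m jog '[[[0,0,1.5],[0,0,0],0.3],[[0,0,3],[0,0,0],0.3],[[0,0,3],[0,0,0],0.3],[[0,0,3],[0,0,0],0.3]]'
```

```text
time_s: 32.22
eef_pos: [0.521, 0.0319, 0.0158]
eef_rot: [0.005, 0.633, 0.774, -0.0]
wrist_force: [-0.0, 0.6, -0.2]
opening: 0.666
time_s: 32.55
eef_pos: [0.5211, 0.0319, 0.0129]
eef_rot: [0.005, 0.633, 0.774, -0.0]
wrist_force: [0.3, -0.2, -0.4]
opening: 0.671
```

```bash
python3 -m jog '[[[0,0,1],[0,0,0],0.3],[[0,0,2],[0,0,0],0.3],[[0,0,2],[0,0,0],0.3]]'
```

```text
time_s: 32.8
eef_pos: [0.5213, 0.0318, 0.0126]
eef_rot: [0.005, 0.633, 0.774, -0.0]
wrist_force: [-7.3, 0.6, 16.2]
opening: 0.669
```

```bash
python3 -m jog '[[[0,0,-0.5],[0,0,0],0.72],[[0,0,-0.5],[0,0,0],0.82],[[0,0,-0.5],[0,0,0],0.85],[[0,0,-0.5],[0,0,0],0.85],[[0,0,-20],[0,0,0],0.85],[[0,0,-50],[0,0,0],0.85],[[0,0,-80],[0,0,0],0.85],[[0,0,-115],[0,0,0],0.85],[[0,0,-130],[0,0,0],0.85],[[0,0,-130],[0,0,0],0.85]]'
python3 -m jog '[[[40,-5,0],[0,0,0],0.85],[[80,-10,0],[0,0,0],0.85],[[120,-20,0],[0,0,0],0.85],[[160,-30,0],[0,0,0],0.85],[[200,-40,0],[0,0,0],0.85],[[240,-60,0],[0,0,0],0.85],[[280,-80,0],[0,0,0],0.85],[[300,-80,0],[0,0,0],0.85],[[300,-80,0],[0,0,0],0.85]]'
python3 - <<'E'
from m import *
for n in('side','top'):
  p,d=camera(n); np.savez('pics/end_%s.npz'%n,p=p,d=d); cv2.imwrite('pics/end_%s.png'%n,cv2.resize((p[110:240,200:330] if n=='side' else p[140:240,190:400])[:,:,::-1],None,fx=4.5 if n=='side' else 3.8,fy=4.5 if n=='side' else 3.8))
d=np.load('pics/end_top.npz');p=d['p'];C=cloud('top',d['d']);Z=C[:,:,2]
hsv=cv2.cvtColor(p,cv2.COLOR_RGB2HSV); H,S,V=[hsv[:,:,i].astype(int) for i in range(3)]
O={'b':(465,-165.5,-.05),'y':(489.1,26,.198)}
def loc(t,w):
    x,y,a=O[t]; dx,dy=w[0]-x,w[1]-y; return np.round([dx*np.cos(a)+dy*np.sin(a),-dx*np.sin(a)+dy*np.cos(a)],1)
k,a,c=big((H>95)&(H<115)&(S>120)&(Z>.06),(285,180,312,212)); print('wcap',loc('b',onplane('top',c,.083)[0]*1000),np.percentile(Z[k],90))
k,a,c=big((p.max(2)<60)&(Z>.075),(308,175,340,212)); print('bcap',loc('b',onplane('top',c,.093)[0]*1000),np.percentile(Z[k],90))
k,a,c=big(Z>.056,(225,165,275,215)); ys,xs=np.nonzero(k); W=onplane('top',np.c_[xs,ys],.065)[:,:2]*1000; r=cv2.minAreaRect(W.astype(np.float32)); print('box',loc('y',r[0]),r,np.median(Z[k]))
k,a,c=big((H>120)&(H<155)&(S>50),(230,205,250,225)); print('tubecap',loc('y',onplane('top',c,.024)[0]*1000))
k,a,c=big(Z>.02,(190,135,220,165)); print('roll',c); k,a,c=big(Z>.015,(345,145,395,190)); print('bowl',c)
for z0,t in ((.0,'y'),(.0,'b')):
  pass
E
```

```text
time_s: 33.63
eef_pos: [0.5234, 0.0324, 0.1472]
eef_rot: [0.009, 0.633, 0.774, 0.002]
wrist_force: [0.4, 0.3, 0.7]
opening: 0.852
time_s: 34.38
eef_pos: [0.3822, 0.3138, 0.1412]
eef_rot: [0.008, 0.631, 0.776, 0.001]
wrist_force: [-0.2, 0.1, 0.1]
opening: 0.852
wcap [31.8 39.6] 0.08649028334131417
bcap [ 31.2 -36.1] 0.09529456265927605
box [32.7  2.3] ((520.7008056640625, 34.70404815673828), (58.74054718017578, 87.95669555664062), 11.644026756286621) 0.06566108364301404
tubecap [-39.9  36.2]
roll [204.64561404 149.8877193 ]
bowl [378.74294671 166.32915361]
```

View pics/end_side.png

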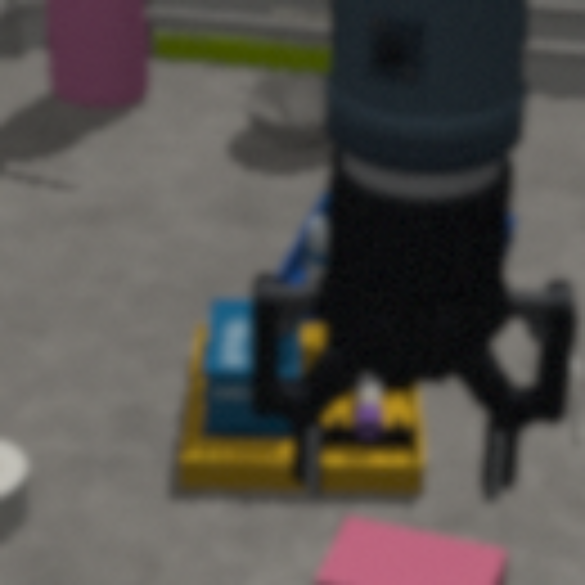

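View pics/end_top.png

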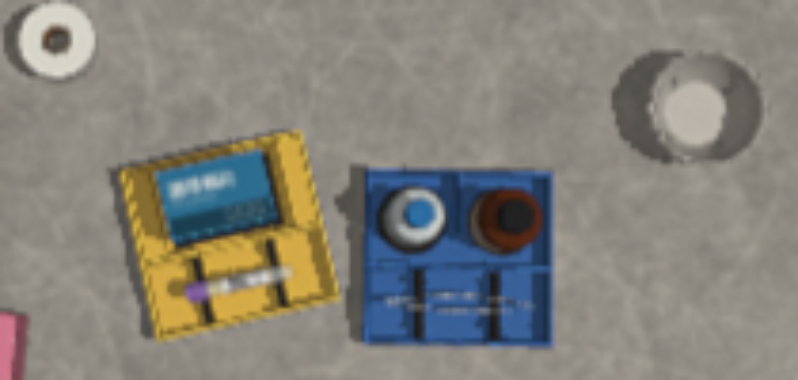

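```bash
python3 -c "
from bench import *
print(hand_in())"
```

```text
the job is handed in; nothing more can be done
None
```

I made up both kits and handed the job in at about 34 s of the 128 s allowed. No verdict came back.

| Item | Position in its tray (x, y, mm) | How measured |
|---|---|---|
| White bottle | (32, 40) | Last top picture |
| Brown bottle | (31, -36) | Last top picture |
| Carton | (33, 2) | Last top picture; square to the bay within 0.01 rad, top at 66 mm |
| Forceps | about (-40, -4), on both rests | Ends read by eye, before the carton was placed |
| Tube | about (-41, 1) at its middle, on both rests, cap towards +y | Bottom end read by eye, before the carton was placed; cap rechecked at the end |

- **Bystanders:** the label roll and the bowl had not moved by more than half a pixel. The arm was clear of everything at the end.
- **First forceps grasp missed:** the fingers shut in the air because the fingertips sit about 30 mm farther back than the reported TCP and `tip_extent` (14 mm) say. I found the true tip height with the side camera and a light touch on the table (12.8 N), and used it for every later grasp.
- **Other disagreements:** one side-camera reading of the brown cap was about 15 mm off from a bad mask, so I dropped it. The bottle caps read 2 to 3.5 mm high at the end, and I took that as depth noise. The last side picture was partly blocked by the arm, so it could not confirm that the bottles were upright. An earlier side picture, taken after each bottle was released, had shown them standing.

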